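# Load the cell into the order timer's sprung battery bay

## Task

The kitchen order timer lies on its face with its battery bay open. Take the green cell from the blue cradle, press its flat end gently against the coil spring with the nub end still raised, then roll the nub end down past the yellow retaining lip so that the cell lies fully home under the lip, held by the spring. Do not crush the spring, do not bear on the lip, leave the other things where they are, and let go of the cell.

Things in the scene. Friction and masses are not known exactly. Their poses are not given: they have to be found in the camera images.
- cell: Loose green rechargeable cell, copper band at its nub end, about 70 g: 22 mm diameter, 70 mm long (68 mm body plus a steel nub 9 mm across, 2 mm long). Origin at its middle on the axis; x runs along the cell towards the nub. It starts lying level in the cradle, axis 34 mm above the counter.
- cell_nub (a point): Tip of the cell's nub, on its axis; axes as the cell's.
- cell_flat (a point): Centre of the cell's flat end, on its axis; axes as the cell's.
- cradle: Blue cradle fixed to the counter, base 100 x 50 x 10 mm, x along the cell. Two short V saddles (up to 11 mm either side of the cell's axis, tops 6 mm below it) hold the cell over the base; 28 mm high end stops, 20 mm wide, stand 39 mm either way from the middle along x. Origin: centre of its underside.
- timer: Order timer lying face down, fixed: black housing 200 x 110 x 30 mm. On top along its x runs the open-sided battery bay: spring in a red block at the -x end, red end wall with yellow lip at the +x end, two low V saddles between (up to 11 mm either side of the axis, tops 6 mm below it); slick plastic. Origin: centre of its underside; z up.
- bay (a point): Where the seated cell's middle belongs, 53 mm above the counter, 23 mm above the housing's top; x along the bay from spring to lip, z up. A cell resting in the saddles has its axis at z = 0; seated, nub tip on the end wall at x = +35 mm, flat end at x = -35. Spring block: face at x = -46, top at z = +2. End wall: x = 35 to 41.
- spring: Smooth round-nosed steel cap, 13 mm wide, on the coil spring, on the bay's axis; origin at its nose. Unloaded the nose is at bay x = -32.5 mm; it gives 12 mm to -x, then a hard stop. 1.8 N per mm: 4.5 N holds the seated cell, 13 N (7.2 mm) just lets the nub pass the lip, over 19 N crushes it; 11 N is right above 20 degrees of tilt, 15 to 16 N below.
- lip: Yellow retaining lip, 12 x 18 x 3.5 mm, origin at its centre. It spans bay x = +29 to +41 mm, overhanging the seated cell's body by 4 mm; underside at bay z = +13, top +16.5 (2 mm of air over the seated cell). Delicate: 6 N at most. A cell touching the spring with its flat end low in the bay clears the lip when tilted nub-up by 28 degrees.
- cover: Black battery cover, 130 x 56 x 8 mm, loose on the counter between cradle and timer; leave alone. Origin: centre of its underside.
- ramekin: White ceramic ramekin, 68 mm across, 42 mm high; leave alone. Origin: centre of its underside.
- jar: Small amber jar with white lid, 52 mm across, 75 mm high; leave alone. Origin: centre of its underside.
There are look-alikes about, which are no part of the job. There is more than one size of the cell; the job needs the largest.

How it is judged (in metres and radians):
On the way, in this order (a step that is already met when the one before it is completed fails the run):
1. the cell is lifted out of the cradle (height (world z) of cell above 0.075 m), for 0.1 s.
2. the flat end presses on the spring with at least 6 N while the nub end is still raised by 6 mm or more (contact force between cell and spring above 6 N and z of cell_nub in the frame of bay above 0.006 m and x of cell_nub in the frame of bay above 0.01 m), for 0.1 s.
At the end, for the whole second after the job is handed in: The cell lies at rest in the bay under the lip, nub to the end wall, its middle within 2.5 mm of the bay point along the bay and 3 mm across and in height, its axis within 4 degrees of the bay's, with the spring pressing on its flat end (over 1.5 N) (x of cell in the frame of bay between -0.0025 and 0.0025 m and y of cell in the frame of bay between -0.003 and 0.003 m and z of cell in the frame of bay between -0.003 and 0.003 m and x of cell_nub in the frame of bay above 0.03 m and angle between the x axis of cell and the x axis of bay, either way round below 0.07 rad and contact force between cell and spring above 1.5 N and linear speed of cell below 0.02 m/s); the robot touches nothing.
It fails at once if the spring is crushed: more than 19 N on it (contact force between spring and anything else above 19 N).
It fails at once if the lip is strained: more than 6 N on it (contact force between lip and anything else above 6 N).
It fails at once if a bystander is moved more than 20 mm (distance of any of cover, ramekin, jar from where it was at the start of the episode above 0.02 m).
It also fails if it takes over 64 s, if anything falls off the work surface, if the arm or the gripper's body presses on something with over 40 N, if the wrist force passes 120 N, or if a joint passes its speed limit or range.

## Robot

A 6-joint arm with a two-finger parallel gripper is mounted at the origin on the work surface. World frame = base frame: x ahead of the robot, y to its left, z up, the work surface at z = 0. Lengths are in m, angles in degrees, forces in N, time in s.
With the tool pointing down it reaches from about 0.4 to 0.825 m from the base axis. Payload 7 kg.
Tool frame: the origin (TCP) lies on the centre line of the jaws, within the pads' length; the fingertips stand 19 mm ahead of it and the grasp point (between the pads) is the TCP (r.tip_extent is the distance from the TCP to the fingertips, in m); z points along the fingers, y is the line along which they close (so a half turn about z gives the same grasp; the last joint's range is limited). The gripper opens to 88 mm and grips with 3 to 60 N. Pads are 19 mm wide; open, the fingers measure 130 mm over their backs; the gripper's body (78 mm by 193 mm) begins 47 mm behind the grasp point.
Start: joints at [-51.446, 20.546, 0.682, 0, -70.136, -16.507], TCP at [0.253, -0.626, 0.207] pointing down, gripper open.
Joint ranges: [-176.03, 176.03], [-82.01, 121.73], [-58.28, 71.71], [-173.87, 95.51], [-174.79, -0.11], [-173.66, 173.66]. Speed limits (degrees/s): [136.94, 136.94, 172.46, 180, 180, 180].

## Interface

Orientations are given as [roll, pitch, yaw] about the fixed x, y, z axes, in that order (R = Rz(yaw) Ry(pitch) Rx(roll)).
In Python, from plant import r gives the robot as it stands. The module is installed in compiled form; this text tells all that it offers.
- The arm moves only by the tool jog_arm, never from a script. Its argument "deltas" is a list that holds one entry, the list of rows, each a list of 5 numbers: the opening, from -1 (shut) to 1 (fully open), then the shift along the world's x, y, z in cm, then the turn about the world's z in rad. In form: [[[claw, dx, dy, dz, turn], ...]]. A call has 1 to 8 rows; each row shifts and turns the commanded pose from where the row before left it; what a row does not reach is not made up. A row lasts 1/8 s, in which the tool goes at most 62.5 mm and 10.7 degrees, less where a joint would pass 70% of its speed; a pose out of reach is approached as far as the arm can. A call with a gripper value outside its range is refused whole. The fingers move at their own pace and stop on an object; "force" is the grip in N (left out, the last holds). Time passes only in rows, so rows that do not move let the fingers close. It gives the time, the measured TCP pose, the force, the opening and the grip force at its end, in the units of the state.
- r.get_state(): the state, without advancing time (a new reading comes with each control period).
- r.capture(name): name is "scene" or "top" or "wrist"; returns the picture (480x640x3 uint8, blue, green, red); there is no depth.
- r.camera_info(name): a dict with "fx", "fy", "cx", "cy" (pixels), "view" (4x4, takes a point from world to camera coordinates). Camera axes: x right, y up, looking along -z (the intrinsics and any distortion apply to the point x, -y, -z); pixel columns grow to the right and rows downward; lengths in m; the calibration is good to about 2 mm. A picture is of the moment at which its call begins: read the wrist's pose just before it. camera_info takes no time and is no camera call; for the wrist camera it gives the pose at the moment of the call.
- r.close_job(): hands the job in; it is judged then, once.
The state is a dict: "time_s": time; "joints": joint angles; "qd": joint speeds; "joint_torque": joint torques, N m; "tcp_pos": TCP position; "eef_rot": TCP orientation; "contact_force": force on the tool from outside, world axes, zero at the start; "moment": the same for the moment, N m; "gripper_width": finger opening in m; "gripper_force": force on a finger pad.
Only numpy, scipy, OpenCV 4.12 (cv2) and the standard library are available. Lean on these libraries where they do the work, as an engineer would, in place of code of your own. Each camera call takes 0.05 s, during which the arm holds its last target. There are 200 camera calls.

## Working session

There is one attempt and no reset: what is moved stays moved. The work goes in short steps, Python scripts to look and compute and a tool call to move; the robot and the scene stay as the last step left them, time stands still between calls to the robot, and variables do not carry over. Pictures are saved under pics/ and viewed, at most 10 in all, crops included, and the job is handed in when it is done.

Besides the shell and the picture viewer there is one more tool, called after "Request:" in YAML: its name, and indented under it one key for each argument. jog_arm: Moves the arm, as the interface text tells. Its arguments: {"type":"object","properties":{"deltas":{"type":"array"},"force":{"type":"number"}},"required":["deltas"]}

```bash
mkdir -p pics
cat > h.py <<'E'
from plant import r
import cv2, numpy as np
def snap(n,f):
    im=r.capture(n); cv2.imwrite('pics/'+f,im); return im
def ray(n,u,v,info=None):
    c=info or r.camera_info(n); V=np.array(c['view'])
    d=np.array([(u-c['cx'])/c['fx'],-(v-c['cy'])/c['fy'],-1.])
    R=V[:3,:3]; return -R.T@V[:3,3], R.T@d
def onz(n,u,v,z,info=None):
    o,d=ray(n,u,v,info); return o+d*(z-o[2])/d[2]
E
python3 - <<'E'
from h import *
for n in('scene','top'):
    snap(n,n+'0.png'); print(n,{k:np.round(v,3).tolist() if k!='dist' else v for k,v in r.camera_info(n).items()})
s=r.get_state(); print(s)
E
```

```text
scene {'fx': 588.995, 'fy': 588.995, 'cx': 317.853, 'cy': 246.123, 'view': [[0.61, 0.792, 0.016, -0.362], [-0.449, 0.329, 0.831, 0.176], [0.653, -0.514, 0.556, -1.263], [0.0, 0.0, 0.0, 1.0]]}
top {'fx': 584.611, 'fy': 584.611, 'cx': 326.021, 'cy': 237.579, 'view': [[0.019, -1.0, -0.007, 0.013], [0.992, 0.018, 0.124, -0.579], [-0.123, -0.009, 0.992, -0.865], [0.0, 0.0, 0.0, 1.0]]}
{'time_s': 0.1, 'joints': array([-5.14467000e+01,  2.05878133e+01,  6.40241789e-01, -1.48858183e-02,
       -7.01355654e+01, -1.65057173e+01]), 'qd': array([ 0.00762088, -0.09856622,  0.24487526, -0.02229858,  0.04377516,
        0.02515623]), 'joint_torque': array([-1.49534964e-03, -5.84159768e+01,  2.93750060e+01,  7.01540977e+00,
        1.01879615e-02, -9.84885355e-05]), 'tcp_pos': array([ 0.25315917, -0.6252473 ,  0.20632918]), 'eef_rot': array([ 1.79916313e+02, -1.02041601e-02, -1.57957478e+02]), 'contact_force': array([-0.38396238,  0.48535632, -0.77837303]), 'moment': array([0.02008401, 0.00625325, 0.01701093]), 'gripper_force': 0.0, 'gripper_width': 0.08763409421015243}
```

View pics/top0.png

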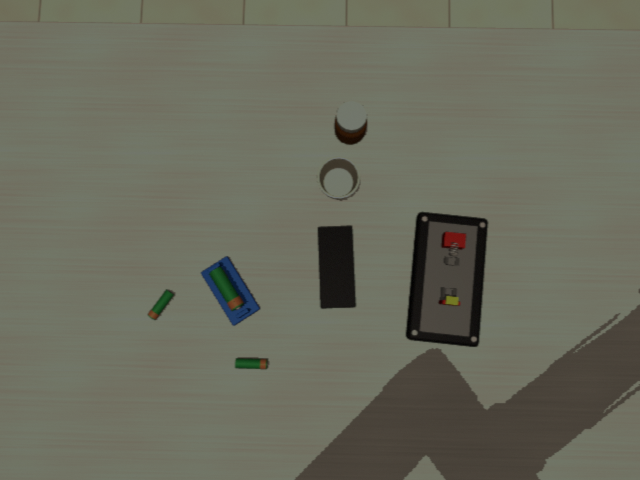

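View pics/scene0.png

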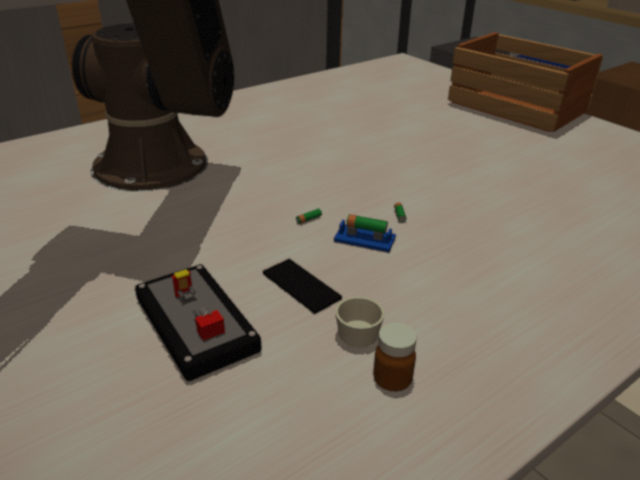

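Run:
```python
from h import *
im=cv2.imread('pics/top0.png'); hsv=cv2.cvtColor(im,cv2.COLOR_BGR2HSV)
print({k:v for k,v in r.camera_info('top').items() if k not in('view','fx','fy','cx','cy')})
def blobs(lo,hi,name,z,mn=12):
    m=cv2.inRange(hsv,lo,hi); n,l,st,c=cv2.connectedComponentsWithStats(m)
    for i in range(1,n):
        if st[i,4]<mn: continue
        pts=np.argwhere(l==i)[:,::-1].astype(np.float32)
        b=cv2.minAreaRect(pts); P=np.array([onz('top',u,v,z)[:2] for u,v in cv2.boxPoints(b)])
        e=sorted([np.linalg.norm(P[0]-P[1])*1e3,np.linalg.norm(P[1]-P[2])*1e3]); L=max((P[1]-P[0],P[2]-P[1]),key=np.linalg.norm)
        print(name,st[i,4],np.round(b[0],1),'xy',np.round(P.mean(0),4),'mm',np.round(e,1),'ang',round(np.degrees(np.arctan2(L[1],L[0])),1))
blobs((45,120,40),(80,255,255),'green',.034)
blobs((5,120,70),(18,255,255),'copper',.034)
blobs((110,120,60),(130,255,255),'blue',.01)
blobs((22,150,100),(35,255,255),'yellow',.0695)
blobs((0,180,100),(4,255,255),'red',.055)
blobs((0,0,0),(180,90,35),'black',.03,300)
c=im[190:370,130:300]; d=im[200:360,395:500]
a=cv2.convertScaleAbs(np.hstack([cv2.resize(c,(400,424),interpolation=2),cv2.resize(d,(278,424),interpolation=2)]),alpha=1.6); cv2.imwrite('pics/crop1.png',a)
```

```text
{}
green 444 [223.  283.9] xy [0.5043 0.1803] mm [19.6 53.3] ang -147.0
green 209 [162.3 301.9] xy [0.4752 0.2719] mm [13.1 37.5] ang -34.7
green 212 [247.5 363. ] xy [0.3861 0.1386] mm [11.8 34.7] ang -88.9
copper 95 [234.3 302.5] xy [0.4762 0.1619] mm [11.3 19.2] ang -57.8
copper 45 [152.6 314.4] xy [0.4559 0.2858] mm [ 7.4 13.3] ang -121.7
copper 43 [262.5 364. ] xy [0.3851 0.1159] mm [ 7.5 11.8] ang -178.2
yellow 87 [451.8 300.1] xy [ 0.4853 -0.1621] mm [10.7 16.5] ang -97.1
red 233 [454.7 239. ] xy [ 0.5773 -0.1701] mm [20.3 29.5] ang -93.1
black 3299 [446.9 278.9] xy [ 0.5198 -0.1631] mm [112.2 198.1] ang -4.8
black 2706 [336.1 266.5] xy [0.5349 0.0076] mm [ 52.4 124.2] ang -176.8
```

View pics/crop1.png

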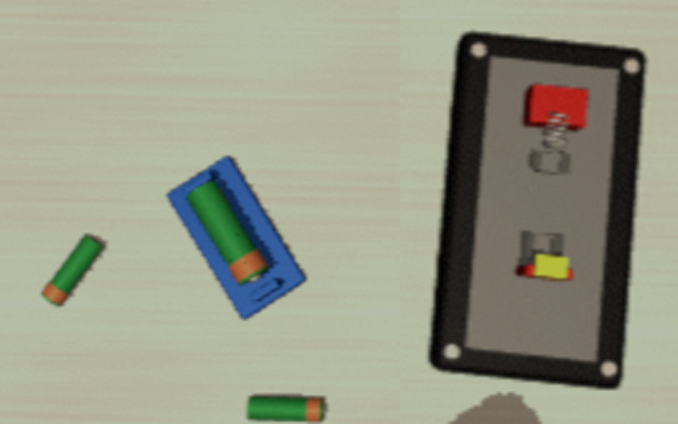

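The cells: the cradle one at (228,290) measures about 20 x 66 mm. The loose ones at (161,304) and (251,363) are about 13 x 45 mm and 12 x 42 mm. The crop confirms that the cradle cell is the largest, so it is the target, with its nub towards the robot. The bay axis points at about 175°, and the origin is near (0.520, -0.165).

Request:
jog_arm:
  deltas:
    - [[1, 3, 5, 0, 0.1], [1, 3, 5.5, 0, 0.095], [1, 3, 5.5, 0, 0], [1, 3, 5.5, 0, 0], [1, 3, 5.5, 0, 0], [1, 3, 5.5, 0, 0], [1, 3, 5.5, 0, 0], [1, 1, 5.5, 0, 0]]

```text
time_s: 1.1
tcp_pos: [0.4739, -0.1893, 0.2068]
eef_rot: [180.0, -0.0, -146.7]
contact_force: [0.5, 0.7, -0.5]
gripper_width: 0.0877
gripper_force: 0.0
```

Request:
jog_arm:
  deltas:
    - [[1, 1, 5.5, 0, 0], [1, 0.2, 5.5, 0, 0], [1, 0, 5.5, 0, 0], [1, 0, 5.5, 0, 0], [1, 0, 5.5, 0, 0], [1, 0, 5, 0, 0], [1, 0, 3, 0, 0], [1, 0, 0, 0, 0]]

```text
time_s: 2.1
tcp_pos: [0.4846, 0.1653, 0.2066]
eef_rot: [180.0, -0.0, -146.6]
contact_force: [0.1, -0.4, 0.3]
gripper_width: 0.0876
gripper_force: 0.0
```

Run:
```python
from h import *
s=r.get_state(); i=r.camera_info('wrist'); np.save('w1.npy',i,allow_pickle=True)
im=snap('wrist','wrist1.png'); print(s['time_s'],s['tcp_pos'],s['eef_rot'],s['contact_force']); print(i)
```

```text
2.1 [0.4846115  0.16534719 0.20663823] [ 1.79995795e+02 -4.84141244e-02 -1.46629431e+02] [ 0.13079626 -0.36155617  0.30606855]
{'fx': 401.17738888868695, 'fy': 401.17738888868695, 'cx': 320.3974976834015, 'cy': 240.8802956447329, 'view': array([[-5.50066037e-01,  8.35121093e-01, -3.39104422e-04,
         1.28222106e-01],
       [-8.01154114e-01, -5.27807677e-01, -2.82083573e-01,
         5.11320874e-01],
       [-2.35752924e-01, -1.54892918e-01,  9.59389776e-01,
        -2.49884089e-01],
       [ 0.00000000e+00,  0.00000000e+00,  0.00000000e+00,
         1.00000000e+00]])}
```

View pics/wrist1.png

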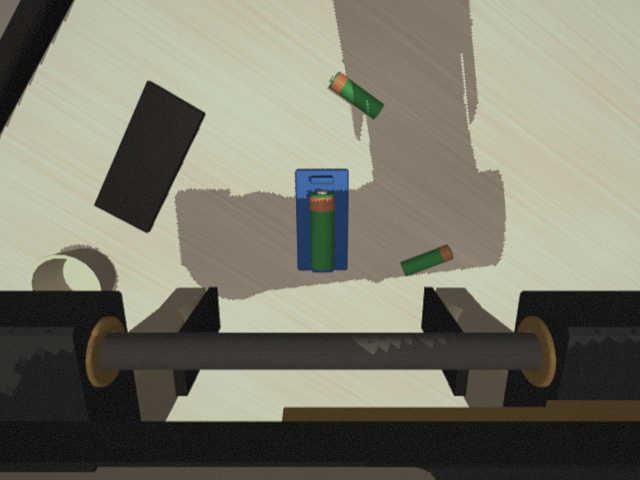

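The wrist view shows the cell upright in the picture: nub tip at about (321,191), flat end at about (322,271). I'll measure it there next.

Run:
```python
from h import *
i=np.load('w1.npy',allow_pickle=True).item(); im=cv2.imread('pics/wrist1.png'); hsv=cv2.cvtColor(im,cv2.COLOR_BGR2HSV)
m=cv2.inRange(hsv,(40,110,20),(85,255,255))|cv2.inRange(hsv,(3,110,30),(18,255,255)); m[:, :295]=0;m[:,350:]=0;m[:180]=0;m[280:]=0
p=np.argwhere(m)[:,::-1]; print(p.min(0),p.max(0))
rows=[(v,p[p[:,1]==v,0].min(),p[p[:,1]==v,0].max()) for v in range(198,270,10)]; print(rows)
A=[onz('wrist',(a+b)/2+.5,v+.5,.034,i) for v,a,b in rows]; A=np.array(A)
print(np.round(A[[0,-1]],4), np.degrees(np.arctan2(*(A[0]-A[-1])[1::-1])))
for (u,v,z) in((321.5,p[:,1].min(),.045),(321.5,p[:,1].max()+1,.034),(321.5,p[:,1].max()+1,.045),(321,190,.034)): print(v,z,np.round(onz('wrist',u,v,z,i),4))
print('width',[np.linalg.norm(onz('wrist',a,v,.036,i)-onz('wrist',b+1,v,.036,i)) for v,a,b in rows[2:4]])
```

```text
[310 192] [333 269]
[(198, np.int64(310), np.int64(333)), (208, np.int64(310), np.int64(333)), (218, np.int64(310), np.int64(333)), (228, np.int64(311), np.int64(333)), (238, np.int64(311), np.int64(333)), (248, np.int64(311), np.int64(333)), (258, np.int64(311), np.int64(333)), (268, np.int64(314), np.int64(330))]
[[0.474  0.1604 0.034 ]
 [0.5285 0.1969 0.034 ]] -146.15907419833016
192 0.045 [0.4679 0.1558 0.045 ]
270 0.034 [0.5303 0.197  0.034 ]
270 0.045 [0.5268 0.1947 0.045 ]
190 0.034 [0.4682 0.1555 0.034 ]
width [np.float64(0.02134293336319621), np.float64(0.0206021295109372)]
```

Request:
jog_arm:
  deltas:
    - [[1, 0, 0.1, -5, 0], [1, 0, 0, -5, 0], [1, 0, 0, -4, 0], [1, 0, 0, -2.4, 0], [1, 0, 0, -0.4, 0], [1, 0, 0, 0, 0]]
  force: 30

```text
time_s: 2.9
tcp_pos: [0.4853, 0.1642, 0.0397]
eef_rot: [-180.0, 0.0, -146.8]
contact_force: [0.0, 0.2, 1.4]
gripper_width: 0.0876
gripper_force: 0.0
```

Request:
jog_arm:
  deltas:
    - [[-1, 0, 0, 0, 0], [-1, 0, 0, 0, 0], [-1, 0, 0, 0, 0], [-1, 0, 0, 0, 0], [-1, 0, 0, 0, 0]]
  force: 30

```text
time_s: 3.52
tcp_pos: [0.4849, 0.1646, 0.0392]
eef_rot: [180.0, 0.0, -146.8]
contact_force: [0.1, -0.1, 0.7]
gripper_width: 0.0433
gripper_force: 0.0
```

Request:
jog_arm:
  deltas:
    - [[-1, 0, 0.25, -0.1, 0], [-1, 0, 0, 0, 0], [-1, 0, 0, 0, 0], [-1, 0, 0, 0, 0], [-1, 0, 0, 0, 0], [-1, 0, 0, 0, 0]]
  force: 30

```text
time_s: 4.28
tcp_pos: [0.4849, 0.1671, 0.0382]
eef_rot: [180.0, -0.0, -146.8]
contact_force: [-0.1, 0.6, -0.1]
gripper_width: 0.0001
gripper_force: 0.0
```

Run:
```python
from h import *
s=r.get_state(); print(s['gripper_width'],s['gripper_force'],s['tcp_pos'])
a=snap('scene','s2.png'); b=snap('wrist','w2.png')
cv2.imwrite('pics/c2.png',np.hstack([cv2.resize(a[130:310,260:460],(420,378),interpolation=2),cv2.resize(b[120:440,160:480],(378,378))]))
```

```text
0.0001412564556228278 0.0 [0.48491667 0.16705001 0.03817148]
```

View pics/c2.png

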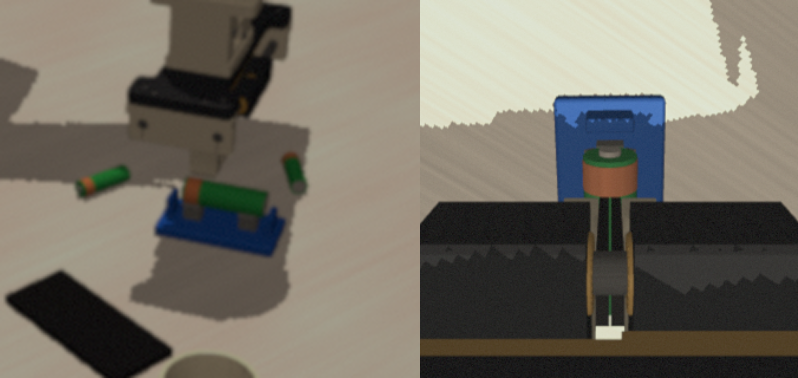

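Run:
```python
from h import *
def proj(n,p):
    c=r.camera_info(n);V=np.array(c['view']);q=V[:3,:3]@p+V[:3,3]; return c['cx']+c['fx']*q[0]/-q[2], c['cy']-c['fy']*q[1]/-q[2]
print(r.tip_extent, r.get_state()['tcp_pos'], r.get_state()['joints'])
for z in(.019,.03,.038,.045,.055,.065): print(z,np.round(proj('scene',np.array([.485,.167,z])),1),np.round(proj('wrist',np.array([.485,.167,z])),1))
for p in((.4975,.1751,.045),(.4682,.1555,.034),(.5268,.1947,.034)):print(np.round(proj('scene',np.array(p)),1))
im=cv2.imread('pics/s2.png'); hsv=cv2.cvtColor(im,cv2.COLOR_BGR2HSV); m=cv2.inRange(hsv,(40,110,20),(85,255,255)); m[:,:340]=0;m[:,390:]=0;m[:210]=0; p=np.argwhere(m)[:,::-1];print(p.min(0),p.max(0),p.mean(0))
```

```text
0.019 [0.48495781 0.16707461 0.03817919] [ 4.09674455e+01  1.57220076e+01 -3.18640050e+01 -4.54433966e-04
 -4.24114703e+01 -9.77518482e+01]
0.019 [356.4 229.6] [319.6 273.6]
0.03 [356.7 224.2] [319.5 281.6]
0.038 [356.9 220.2] [319.5 287.9]
0.045 [357.2 216.7] [319.5 293.9]
0.055 [357.5 211.7] [319.4 303.3]
0.065 [357.8 206.5] [319.3 313.8]
[365.6 218.3]
[345.4 220.1]
[385.3 227.6]
[355 216] [386 233] [369.95702006 224.14326648]
```

Run:
```python
from h import *
c=np.load('w1.npy',allow_pickle=True).item();V=np.array(c['view'])
def pj(p): q=V[:3,:3]@p+V[:3,3]; return np.round([c['cx']+c['fx']*q[0]/-q[2], c['cy']-c['fy']*q[1]/-q[2]],1)
t=np.array([.48461,.16535,.20664]);y=np.radians(-146.63);ty=np.array([np.sin(y),-np.cos(y),0]);tx=np.array([np.cos(y),np.sin(y),0])
for dz in(.019,.0,-.01,-.019): print(dz,[pj(t+sx*.0095*tx+sy*ty*.0438-np.array([0,0,dz])) for sx in(1,-1) for sy in(1,-1)])
b=cv2.imread('pics/w2.png')[180:360,260:380]; cv2.imwrite('pics/c3.png',cv2.convertScaleAbs(cv2.resize(b,(480,600-0)[:2] if 0 else (480,720-120),interpolation=2),alpha=1.5))
```

```text
0.019 [array([404.6, 256.4]), array([234.9, 256.4]), array([402.5, 290.5]), array([237.1, 290.4])]
0.0 [array([412.8, 269.3]), array([226.6, 269.3]), array([410.2, 306.2]), array([229.2, 306.2])]
-0.01 [array([417.7, 277.1]), array([221.6, 277.1]), array([414.9, 315.7]), array([224.5, 315.7])]
-0.019 [array([422.6, 285. ]), array([216.6, 284.9]), array([419.5, 325.2]), array([219.8, 325.1])]
```

View pics/c3.png

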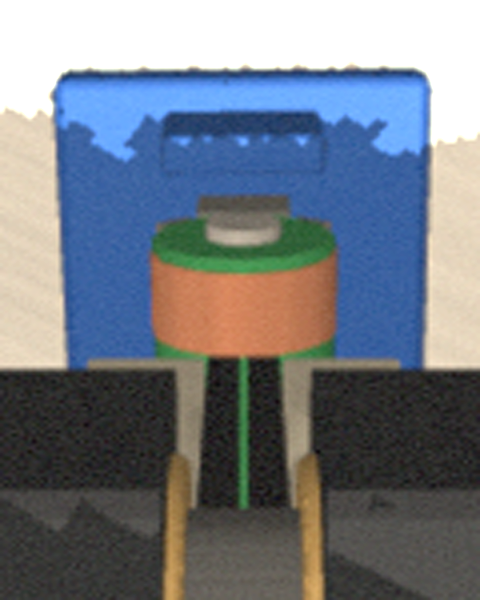

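The pictures show the real fingertips about 38 mm higher than the reported TCP implies: tips at reported z + 19 mm, not − 19 mm. The wrist projection and the scene view agree. I'll reopen and go lower in checked steps.

Request:
jog_arm:
  deltas:
    - [[1, 0, 0, 0.5, 0], [1, 0, 0, 0, 0], [1, 0, 0, 0, 0], [1, 0, 0, 0, 0], [1, 0, 0, 0, 0], [1, 0, 0, 0, 0], [1, 0, 0, 0, 0], [1, 0, 0, 0, 0]]

```text
time_s: 5.38
tcp_pos: [0.4849, 0.1671, 0.0431]
eef_rot: [-180.0, -0.0, -146.8]
contact_force: [0.3, -0.2, -0.8]
gripper_width: 0.0746
gripper_force: 0.0
```

Request:
jog_arm:
  deltas:
    - [[1, 0, 0, -1, 0], [1, 0, 0, -1, 0], [1, 0, 0, 0, 0]]

```text
time_s: 5.75
tcp_pos: [0.4841, 0.1665, 0.0219]
eef_rot: [-180.0, -0.1, -146.8]
contact_force: [-0.5, 0.5, -0.2]
gripper_width: 0.0875
gripper_force: 0.0
```

Run:
```python
from h import *
print(r.get_state()['tcp_pos'],r.get_state()['contact_force'])
a=snap('scene','s4.png'); b=snap('top','t4.png')
cv2.imwrite('pics/c4.png',cv2.convertScaleAbs(np.hstack([cv2.resize(a[150:280,290:450],(480,390),interpolation=2),cv2.resize(b[230:360,170:270],(300,390),interpolation=2)]),alpha=1.5))
```

```text
[0.48412303 0.16645859 0.02188112] [-0.45740142  0.45535109 -0.16783297]
```

View pics/c4.png

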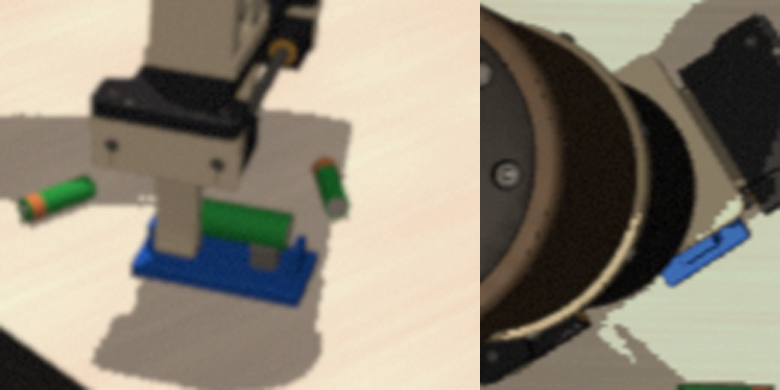

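Request:
jog_arm:
  deltas:
    - [[1, 0.05, 0, -1, 0], [1, 0, 0, -1, 0], [-1, 0, 0, 0, 0], [-1, 0, 0, 0, 0], [-1, 0, 0, 0, 0], [-1, 0, 0, 0, 0], [-1, 0, 0, 0, 0], [-1, 0, 0, 0, 0]]
  force: 30

```text
time_s: 6.85
tcp_pos: [0.4855, 0.1671, 0.0033]
eef_rot: [180.0, 0.0, -146.8]
contact_force: [0.5, 0.8, 0.2]
gripper_width: 0.033
gripper_force: 0.0
```

Request:
jog_arm:
  deltas:
    - [[-1, 0, 0, 0, 0], [-1, 0, 0, 0, 0], [-1, 0, 0, 0, 0], [-1, 0, 0, 0, 0]]
  force: 30

```text
time_s: 7.35
tcp_pos: [0.4853, 0.1673, 0.0032]
eef_rot: [180.0, 0.0, -146.8]
contact_force: [-3.9, 3.7, 1.6]
gripper_width: 0.0213
gripper_force: 30.0
```

Request:
jog_arm:
  deltas:
    - [[-1, 0, 0, 1, 0], [-1, 0, 0, 3, 0], [-1, 0, 0, 4, 0], [-1, 0, 0, 4, 0], [-1, 1, -2, 0, -0.1], [-1, 1.5, -4, 0, -0.1], [-1, 1.5, -4, 0, -0.1], [-1, 1.5, -4, 0, -0.1]]
  force: 30

```text
time_s: 8.35
tcp_pos: [0.5408, 0.0254, 0.1239]
eef_rot: [-180.0, 0.0, -169.9]
contact_force: [1.2, -0.3, -0.9]
gripper_width: 0.0209
gripper_force: 30.0
```

Request:
jog_arm:
  deltas:
    - [[-1, 1.5, -4, 0, -0.1], [-1, 1.5, -4, 0, -0.1], [-1, 1.5, -4, 0, -0.065], [-1, 1.5, -4, 0, 0], [-1, 0.15, -3.9, 0, 0], [-1, 0, 0, 0, 0], [-1, 0, 0, 0, 0]]

```text
time_s: 9.22
tcp_pos: [0.6016, -0.1723, 0.1234]
eef_rot: [-180.0, -0.0, 175.1]
contact_force: [-0.3, 0.1, -0.6]
gripper_width: 0.0213
gripper_force: 30.0
```

Run:
```python
from h import *
s=r.get_state(); i=r.camera_info('wrist'); np.save('w5.npy',i,allow_pickle=True)
im=snap('wrist','w5.png'); snap('scene','s5.png'); print(s['time_s'],s['tcp_pos'],s['eef_rot'],s['contact_force'],s['gripper_width'])
```

```text
9.225 [ 0.60158599 -0.17229828  0.12335833] [-1.79990943e+02 -1.32323919e-02  1.75065432e+02] [-0.26952156  0.05716243 -0.62113454] 0.02125892420516305
```

View pics/w5.png

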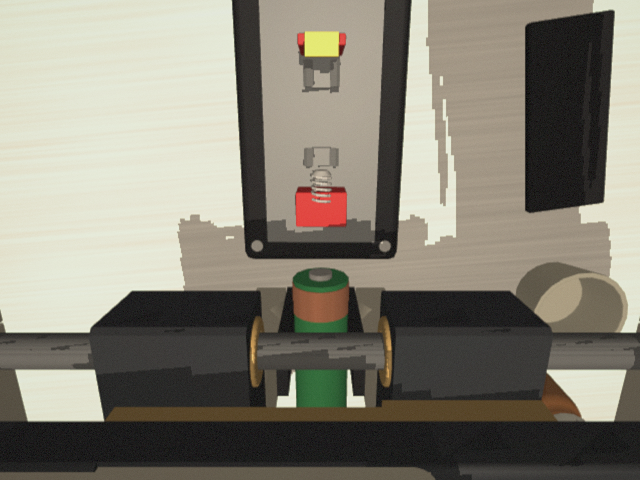

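The wrist view shows the bay straight ahead: lip at (322,44), saddles at about (321,75) and (321,156), red block from rows 188 to 227, and the held cell centred at u≈321.

Run:
```python
from h import *
i=np.load('w5.npy',allow_pickle=True).item(); im=cv2.imread('pics/w5.png'); hsv=cv2.cvtColor(im,cv2.COLOR_BGR2HSV)
def ext(lo,hi,c0,c1,r0,r1):
    m=cv2.inRange(hsv,lo,hi); k=np.zeros_like(m); k[r0:r1,c0:c1]=m[r0:r1,c0:c1]; p=np.argwhere(k)[:,::-1]; return p
d=np.array([np.cos(np.radians(175.07)),np.sin(np.radians(175.07))]); n=np.array([-d[1],d[0]]); O=np.array([.5202,-.165])
def bay(u,v,z): q=onz('wrist',u,v,z,i)[:2]-O; return np.round([q@d*1e3,q@n*1e3],1)
y=ext((22,120,100),(35,255,255),290,360,10,80); print('yel',y.min(0),y.max(0)+1)
a,b=y.min(0),y.max(0)+1; yc=(a[0]+b[0])/2
print('lip far',bay(yc,a[1],.0695),'near top',bay(yc,b[1],.0695),'near bottom edge',bay(yc,b[1],.066),'sides',bay(a[0],44,.0695),bay(b[0],44,.0695))
R=ext((0,150,80),(5,255,255),280,360,170,240); a,b=R.min(0),R.max(0)+1; print('red',a,b)
print('rear top',bay((a[0]+b[0])/2,b[1],.055),'sides',bay(a[0],222,.055),bay(b[0],222,.055))
# brightness split along center column
print([int(x) for x in im[180:232,335,2]])
for t in((257,246),(385,246)): print('screw',bay(*t,.03))
print('saddles',bay(321,147,.047),bay(321,166,.047),bay(321,90,.047))
# held cell axis at z tcp+.031
g=ext((3,110,30),(18,255,255),280,360,265,325);ga,gb=g.min(0),g.max(0)+1;print('copper',ga,gb,bay((ga[0]+gb[0])/2,300,.1544)); print('tcp',(np.array([.60159,-.1723])-O)@d*1e3,(np.array([.60159,-.1723])-O)@n*1e3)
print('nubtip',bay(321,269,.1544))
```

```text
yel [304  32] [339  57]
lip far [39.6 -1. ] near top [27.7 -1. ] near bottom edge [28.2 -1. ] sides [33.9  8.2] [ 33.9 -10.2]
red [296 187] [347 227]
rear top [-68.9  -1.1] sides [-65.7  15. ] [-65.7 -17.2]
[165, 167, 166, 165, 164, 164, 140, 107, 102, 101, 100, 105, 161, 217, 225, 228, 226, 226, 224, 225, 225, 226, 226, 225, 226, 225, 225, 226, 225, 226, 225, 227, 226, 227, 227, 227, 225, 225, 226, 225, 226, 225, 226, 226, 189, 146, 116, 95, 94, 96, 97, 94]
screw [-89.2  44.4]
screw [-89.2 -46. ]
saddles [-20.1  -0.8] [-31.6  -0.8] [12.9 -0.8]
copper [292 283] [350 322] [-73.2  -0.7]
tcp -81.71624419385925 0.27845080276134043
nubtip [-60.1  -0.7]
```

Request:
jog_arm:
  deltas:
    - [[-1, 0.15, 0, -3, 0], [-1, 0, 0, -3, 0], [-1, 0, 0, -2, 0], [-1, 0, 0, 0, 0]]
  force: 12

```text
time_s: 9.82
tcp_pos: [0.6023, -0.171, 0.0419]
eef_rot: [-180.0, -0.2, 175.2]
contact_force: [0.3, -0.4, -0.7]
gripper_width: 0.0217
gripper_force: 12.0
```

Request:
jog_arm:
  deltas:
    - [[-1, 0, 0, -0.25, 0], [-1, 0, 0, -0.25, 0], [-1, 0, 0, -0.25, 0], [-1, 0, 0, -0.25, 0], [-1, 0, 0, -0.2, 0], [-1, 0, 0, 0, 0]]
  force: 12

```text
time_s: 10.58
tcp_pos: [0.6047, -0.1721, 0.0319]
eef_rot: [-180.0, 0.1, 175.1]
contact_force: [2.1, -0.3, 4.1]
gripper_width: 0.0216
gripper_force: 12.0
```

Request:
jog_arm:
  deltas:
    - [[-1, 0, 0, -0.2, 0], [-1, 0, 0, -0.2, 0], [-1, 0, 0, -0.05, 0], [-1, 0, 0, 0, 0]]
  force: 12

```text
time_s: 11.08
tcp_pos: [0.6047, -0.172, 0.0273]
eef_rot: [-180.0, 0.1, 175.1]
contact_force: [4.3, -0.7, 5.5]
gripper_width: 0.0214
gripper_force: 12.0
```

```bash
cat >> h.py <<'E'
K=.0308; D=14.5
B=np.radians(175.1); d=np.array([np.cos(B),np.sin(B)]); n=np.array([-d[1],d[0]]); O=np.array([.5202,-.165])
def nub(f):
    """tilt from the steel nub tip seen by the wrist camera, in the bay's vertical plane through the grip"""
    s=r.get_state(); i=r.camera_info('wrist'); im=snap('wrist',f); t=s['tcp_pos']
    hsv=cv2.cvtColor(im,cv2.COLOR_BGR2HSV); m=cv2.inRange(hsv,(3,110,30),(18,255,255)); k=np.zeros_like(m); k[150:340,285:360]=m[150:340,285:360]
    nn,l,st,c=cv2.connectedComponentsWithStats(k); j=1+np.argmax(st[1:,4]); p=np.argwhere(l==j)[:,::-1]
    print('time',s['time_s'],'tcp',np.round(t,4),'bay x,y',np.round([(t[:2]-O)@d*1e3,(t[:2]-O)@n*1e3],1),'Gz',round((t[2]+K)*1e3,1),'F',np.round(s['contact_force'],1),'copper rows',p[:,1].min(),p[:,1].max()+1)
    return s,i,im,p
def pj(i,p):
    V=np.array(i['view']); q=V[:3,:3]@p+V[:3,3]; return np.array([i['cx']+i['fx']*q[0]/-q[2], i['cy']-i['fy']*q[1]/-q[2]])
def tilt(s,i,p,G=D):
    # copper band's rear edge on top line: find; compare predicted front-top rim (body end 33-D from grip) for tilts
    t=s['tcp_pos']; out=[]
    for th in range(0,46,5):
        a=np.radians(th); P=lambda sx,up: np.array([*(t[:2]+d*(sx*np.cos(a)-up*np.sin(a))),t[2]+K+sx*np.sin(a)+up*np.cos(a)])
        out.append((th,*np.round([pj(i,P((33-G)/1e3,.011))[1],pj(i,P((33-G)/1e3,0))[1],pj(i,P((35-G)/1e3,0))[1]],1)))
    print('tilt, rows of top rim, body end centre, nub tip'); print(*out,sep='\n')
E
python3 - <<'E'
from h import *
s,i,im,p=nub('w6.png'); tilt(s,i,p)
a=snap('scene','s6.png')
cv2.imwrite('pics/c6.png',np.hstack([cv2.resize(a[180:400,100:300],(440,484),interpolation=2),cv2.resize(im[200:440,240:400],(323,484),interpolation=2)]))
E
```

```text
time 11.075 tcp [ 0.6047 -0.172   0.0273] bay x,y [-84.8  -0.3] Gz 58.1 F [ 4.3 -0.7  5.5] copper rows 294 333
tilt, rows of top rim, body end centre, nub tip
(0, np.float64(287.6), np.float64(276.5), np.float64(271.7))
(5, np.float64(292.0), np.float64(278.2), np.float64(273.5))
(10, np.float64(296.7), np.float64(280.3), np.float64(275.8))
(15, np.float64(301.6), np.float64(282.7), np.float64(278.5))
(20, np.float64(306.7), np.float64(285.5), np.float64(281.5))
(25, np.float64(312.0), np.float64(288.6), np.float64(284.9))
(30, np.float64(317.4), np.float64(292.0), np.float64(288.7))
(35, np.float64(322.9), np.float64(295.6), np.float64(292.8))
(40, np.float64(328.3), np.float64(299.6), np.float64(297.2))
(45, np.float64(333.7), np.float64(303.7), np.float64(301.8))
```

View pics/c6.png

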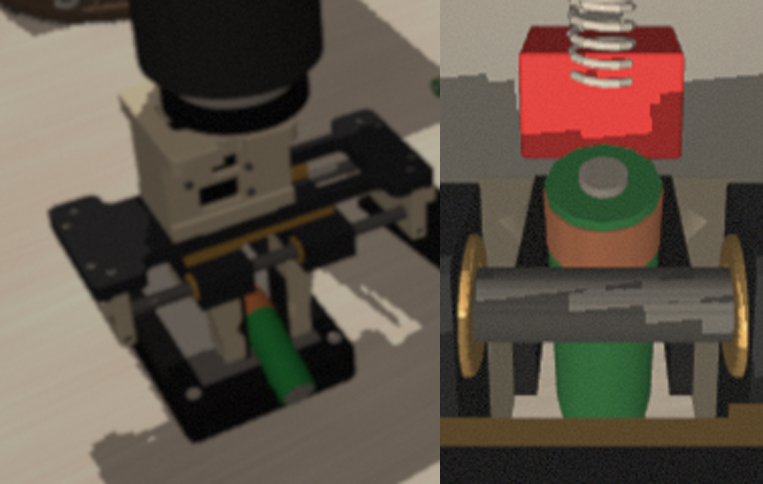

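The right crop shows the cell tilted, nub up, with its end face at rows 272–313 of the full frame. The scene view confirms that the flat end hangs low behind the block. I'll measure the tilt from the scene picture.

```bash
cat >> h.py <<'E'
def scenetilt(f,y=0.,box=(100,180,300,400)):
    im=cv2.imread('pics/'+f); hsv=cv2.cvtColor(im,cv2.COLOR_BGR2HSV); m=cv2.inRange(hsv,(40,100,20),(85,255,255)); k=np.zeros_like(m); x0,y0,x1,y1=box; k[y0:y1,x0:x1]=m[y0:y1,x0:x1]
    nn,l,st,c=cv2.connectedComponentsWithStats(k); j=1+np.argmax(st[1:,4]); p=np.argwhere(l==j)[:,::-1].astype(np.float32)
    vx,vy,cx,cy=cv2.fitLine(p,cv2.DIST_L2,0,.01,.01).ravel(); t=(p-[cx,cy])@[vx,vy]; lo,hi=np.percentile(t,[1,99])
    Q=[]
    for tt in(lo,hi):
        o,v=ray('scene',cx+tt*vx+.5,cy+tt*vy+.5); w=np.append(n,0); P=np.append(O+n*y/1e3,0); q=o+v*((P-o)@w)/(v@w); Q.append([(q[:2]-O)@d*1e3,q[2]*1e3])
    Q=np.array(sorted(Q,key=lambda q:q[0])); e=Q[1]-Q[0]; print('scene: bay x, world z',np.round(Q,1).tolist(),'len',round(np.hypot(*e),1),'tilt',round(np.degrees(np.arctan2(e[1],e[0])),1)); return Q
E
python3 - <<'E'
from h import *
scenetilt('s5.png'); scenetilt('s6.png')
E
```

```text
scene: bay x, world z [[-127.8, 149.1], [-81.3, 165.4]] len 49.2 tilt 19.3
scene: bay x, world z [[-134.2, 46.1], [-87.7, 70.6]] len 52.5 tilt 27.8
```

Run:
```python
from h import *
def plane(u,v,y=0.):
    o,q=ray('scene',u,v); w=np.append(n,0); P=np.append(O+n*y/1e3,0); q=o+q*((P-o)@w)/(q@w); return np.array([(q[:2]-O)@d*1e3,q[2]*1e3])
for f,G in(('s5.png',(-81.7,154.2)),('s6.png',(-84.8,58.1))):
    im=cv2.imread('pics/'+f); hsv=cv2.cvtColor(im,cv2.COLOR_BGR2HSV); m=cv2.inRange(hsv,(40,100,20),(85,255,255)); k=np.zeros_like(m);k[180:400,100:300]=m[180:400,100:300]
    nn,l,st,c=cv2.connectedComponentsWithStats(k); j=1+np.argmax(st[1:,4]); p=np.argwhere(l==j)[:,::-1]; print(f,st[j])
    cont=max(cv2.findContours((l==j).astype(np.uint8),0,1)[0],key=cv2.contourArea)[:,0]
    # per-row extents
    for v in range(p[:,1].min(),p[:,1].max()+1,3): q=p[p[:,1]==v,0]; print((v,int(q.min()),int(q.max())),end=' ')
    print()
for u,v in((236.4,360.9),(236.4,363)): q=plane(u,v); e=np.array([-84.8,58.1])-q; print(q,np.hypot(*e),np.degrees(np.arctan2(e[1],e[0])))
im=cv2.imread('pics/s6.png')
i=r.camera_info('scene')
for th in(15,20,25,30,35):
    a=np.radians(th); G=np.array([-84.8,58.1]); F=G-49.5*np.array([np.cos(a),np.sin(a)]); P=lambda q: np.append(O+d*q[0]/1e3,q[1]/1e3); print(th,np.round(pj(i,P(F)),1),np.round(pj(i,P(G)),1))
```

```text
s5.png [203 256  31  39 591]
(256, 208, 213) (259, 204, 218) (262, 203, 221) (265, 204, 223) (268, 204, 225) (271, 205, 227) (274, 206, 229) (277, 208, 232) (280, 211, 227) (283, 213, 223) (286, 215, 221) (289, 218, 220) (292, 220, 221) 
s6.png [211 320  33  44 721]
(320, 218, 224) (323, 212, 226) (326, 211, 228) (329, 212, 230) (332, 212, 230) (335, 213, 232) (338, 214, 233) (341, 217, 236) (344, 218, 238) (347, 218, 239) (350, 220, 241) (353, 221, 242) (356, 223, 233) (359, 225, 229) (362, 226, 228) 
[-139.77252259   47.01654797] 56.07870494559004 11.399045664027835
[-139.2230124    43.01035645] 56.476204026693 15.496877936584353
15 [233.9 358.3] [216.6 328.1]
20 [233.6 360.1] [216.6 328.1]
25 [233.3 361.7] [216.6 328.1]
30 [232.7 362.9] [216.6 328.1]
35 [232.1 363.9] [216.6 328.1]
```

Request:
jog_arm:
  deltas:
    - [[-1, 0, 0, -0.12, 0], [-1, 0, 0, 0, 0], [-1, 0, 0, 0, 0]]
  force: 12

```text
time_s: 11.55
tcp_pos: [0.6045, -0.172, 0.026]
eef_rot: [-180.0, 0.1, 175.1]
contact_force: [5.6, -0.7, 4.7]
gripper_width: 0.0212
gripper_force: 12.0
```

Request:
jog_arm:
  deltas:
    - [[-1, 0, 0, 0, 0], [-1, 0.1, 0, 0.3, 0], [-1, 0.1, 0, 1, 0], [-1, 0, 0, 2, 0], [-1, 0, 0, 4, 0], [-1, 0, 0, 0, 0], [-1, 0, 0, 0, 0]]
  force: 60

```text
time_s: 12.42
tcp_pos: [0.6043, -0.1717, 0.0981]
eef_rot: [180.0, -0.1, 175.1]
contact_force: [-0.1, 0.2, -0.8]
gripper_width: 0.0206
gripper_force: 60.0
```

Run:
```python
from h import *
s,i,im,p=nub('w7.png'); tilt(s,i,p)
g=cv2.imread('pics/w5.png')
for nm,I in(('w5',g),('w7',im)):
    print(nm,[(v,*map(int,I[v,333])) for v in range(258,336,3)])
```

```text
time 12.425 tcp [ 0.6043 -0.1717  0.0981] bay x,y [-84.4  -0.5] Gz 128.9 F [-0.1  0.2 -0.8] copper rows 296 333
tilt, rows of top rim, body end centre, nub tip
(0, np.float64(287.1), np.float64(276.0), np.float64(271.2))
(5, np.float64(291.4), np.float64(277.7), np.float64(273.1))
(10, np.float64(296.1), np.float64(279.8), np.float64(275.3))
(15, np.float64(301.0), np.float64(282.2), np.float64(278.0))
(20, np.float64(306.1), np.float64(284.9), np.float64(281.0))
(25, np.float64(311.4), np.float64(288.0), np.float64(284.4))
(30, np.float64(316.8), np.float64(291.4), np.float64(288.2))
(35, np.float64(322.2), np.float64(295.1), np.float64(292.2))
(40, np.float64(327.7), np.float64(299.0), np.float64(296.6))
(45, np.float64(333.0), np.float64(303.1), np.float64(301.2))
w5 [(258, 59, 63, 67), (261, 136, 154, 165), (264, 134, 152, 164), (267, 135, 152, 163), (270, 40, 70, 34), (273, 36, 67, 30), (276, 35, 69, 31), (279, 44, 70, 37), (282, 42, 71, 36), (285, 37, 67, 29), (288, 59, 105, 52), (291, 53, 88, 102), (294, 64, 92, 144), (297, 61, 90, 142), (300, 63, 90, 144), (303, 66, 92, 144), (306, 61, 87, 141), (309, 64, 92, 144), (312, 62, 92, 142), (315, 66, 91, 143), (318, 64, 89, 145), (321, 59, 98, 100), (324, 53, 99, 45), (327, 53, 100, 45), (330, 59, 104, 50), (333, 40, 44, 42)]
w7 [(258, 30, 35, 32), (261, 22, 21, 26), (264, 22, 23, 25), (267, 69, 79, 85), (270, 136, 153, 165), (273, 133, 150, 164), (276, 50, 83, 45), (279, 46, 81, 42), (282, 49, 83, 42), (285, 48, 83, 42), (288, 57, 86, 55), (291, 51, 80, 48), (294, 47, 82, 44), (297, 50, 85, 44), (300, 46, 80, 39), (303, 47, 84, 43), (306, 43, 81, 36), (309, 48, 83, 44), (312, 56, 100, 47), (315, 53, 90, 69), (318, 63, 89, 141), (321, 59, 86, 136), (324, 59, 87, 139), (327, 58, 85, 136), (330, 62, 87, 139), (333, 42, 49, 55)]
```

```bash
cat >> h.py <<'E'
from scipy.optimize import least_squares
def fit(f,i,t,col=321,verbose=1):
    """face of the nub end: dark green between lower rim (edge to background) and upper rim, in one column clear of the nub -> tilt and D"""
    im=cv2.imread('pics/'+f) if isinstance(f,str) else f
    def rim(th,G):
        a=np.radians(th); u=np.linspace(0,2*np.pi,721); sx=(33-G)/1e3; up=.011*np.cos(u); w=.011*np.sin(u)
        P=np.c_[t[0]+d[0]*(sx*np.cos(a)-up*np.sin(a))+n[0]*w,t[1]+d[1]*(sx*np.cos(a)-up*np.sin(a))+n[1]*w,t[2]+K+sx*np.sin(a)+up*np.cos(a)]
        return np.array([pj(i,p) for p in P]),np.cos(u)
    return rim
E
python3 - <<'E'
from h import *
# observed rows at columns 321+-12 : w5 face 268.5..287, w7 275..311
i7=r.camera_info('wrist'); t7=r.get_state()['tcp_pos']; i5=np.load('w5.npy',allow_pickle=True).item(); t5=np.array([.60159,-.1723,.12336])
for f,i,t in(('w5.png',i5,t5),('w7.png',i7,t7)):
    im=cv2.imread('pics/'+f).astype(float); 
    for c in(308,334): 
        col=im[255:340,c-1:c+2].mean(1); g=col[:,1]-col[:,2]
        print(f,c,'G-R',np.round(g[5:70:1]).astype(int).tolist())
    rim=fit(f,i,t)
    for D0 in(13.5,14.5,15.5):
      print(D0,end=': ')
      for th in((0,3,6) if f=='w5.png' else (22,25,28,31,34)):
        R,c=rim(th,D0); o=[]
        for s in(c<0,c>=0):
            q=R[s]; o.append(round(float(np.mean(q[np.argsort(abs(q[:,0]-334.5))[:3],1])),1))
        print(th,o,end='  ')
      print()
E
```

```text
w5.png 308 G-R [-12, -12, -12, -12, -11, -11, -12, -12, 0, 22, 30, 24, 22, 21, 21, 20, 20, 24, 29, 33, 34, 33, 34, 34, 35, 36, 44, 52, 54, 56, 54, 8, -42, -55, -53, -54, -53, -54, -53, -53, -54, -54, -53, -54, -54, -53, -53, -53, -52, -53, -53, -54, -54, -53, -54, -54, -53, -54, -54, -54, -49, -2, 46, 56, 54]
w5.png 334 G-R [-12, -12, -12, -12, -12, -11, -12, -12, -3, 16, 34, 35, 32, 37, 36, 35, 37, 35, 34, 34, 35, 34, 33, 34, 34, 36, 47, 53, 55, 57, 45, -19, -50, -53, -52, -52, -51, -51, -53, -52, -52, -52, -53, -50, -51, -52, -52, -52, -52, -51, -52, -53, -52, -53, -51, -52, -53, -52, -53, -53, -31, 18, 51, 52, 53]
13.5: 0 [266.1, 283.0]  3 [265.9, 285.3]  6 [265.9, 287.8]  
14.5: 0 [268.3, 285.5]  3 [268.2, 287.8]  6 [268.1, 290.2]  
15.5: 0 [270.6, 288.0]  3 [270.4, 290.2]  6 [270.3, 292.6]  
w7.png 308 G-R [0, -1, -2, -3, 0, 0, -3, -7, -11, -13, -13, -12, -12, -11, -1, 19, 37, 41, 44, 41, 41, 42, 41, 41, 38, 32, 25, 21, 21, 18, 19, 20, 23, 20, 25, 34, 39, 42, 42, 43, 41, 42, 40, 41, 42, 42, 40, 42, 43, 43, 41, 46, 50, 54, 53, 28, -25, -50, -53, -52, -52, -53, -52, -51, -51]
w7.png 334 G-R [-1, -3, -1, 1, -1, 0, 0, -6, -10, -11, -12, -12, -12, -12, -8, 7, 32, 43, 42, 40, 40, 41, 41, 42, 41, 42, 41, 40, 38, 37, 37, 40, 42, 41, 41, 40, 42, 41, 41, 40, 41, 43, 42, 42, 41, 41, 44, 42, 43, 41, 42, 46, 53, 53, 49, 12, -33, -49, -51, -50, -50, -50, -50, -50, -50]
13.5: 22 [268.0, 302.9]  25 [268.8, 306.1]  28 [269.9, 309.3]  31 [271.1, 312.5]  34 [272.4, 315.8]  
14.5: 22 [269.9, 304.8]  25 [270.7, 307.8]  28 [271.6, 310.9]  31 [272.7, 314.1]  34 [273.9, 317.2]  
15.5: 22 [271.7, 306.7]  25 [272.5, 309.6]  28 [273.4, 312.5]  31 [274.3, 315.5]  34 [275.5, 318.5]
```

Request:
jog_arm:
  deltas:
    - [[-1, -3.4, 0.27, 0, 0], [-1, -3.4, 0.27, 0, 0], [-1, -3.4, 0.28, 0, 0], [-1, 0, 0, -2, 0], [-1, 0, 0, -1, 0], [-1, 0, 0, 0, 0], [-1, 0, 0, 0, 0]]
  force: 60

```text
time_s: 13.35
tcp_pos: [0.5038, -0.1638, 0.0684]
eef_rot: [-180.0, -0.0, 175.1]
contact_force: [0.2, 1.3, -1.6]
gripper_width: 0.0208
gripper_force: 60.0
```

Run:
```python
from h import *
s,i,im,p=nub('w8.png'); snap('top','t8.png'); snap('scene','s8.png')
a=im[0:130,250:400]; b=cv2.imread('pics/top0.png')*0
for c in(308,334):
    g=im[255:340,c-1:c+2].astype(float).mean(1); print(np.round(g[5:65,1]-g[5:65,2]).astype(int).tolist())
hsv=cv2.cvtColor(im,cv2.COLOR_BGR2HSV); m=cv2.inRange(hsv,(22,120,80),(35,255,255)); k=np.zeros_like(m);k[:330,270:380]=m[:330,270:380]; q=np.argwhere(k)[:,::-1]; print('yellow',len(q), q.min(0) if len(q) else '',q.max(0) if len(q) else '')
if len(q):
    for v in(q[:,1].min(),q[:,1].max()+1):
        P=onz('wrist',q[:,0].mean(),v,.0695,i)[:2]-O; print('lip edge bay',P@d*1e3,P@n*1e3)
```

```text
time 13.35 tcp [ 0.5038 -0.1638  0.0684] bay x,y [16.5  0.2] Gz 99.2 F [ 0.2  1.3 -1.6] copper rows 296 333
[-39, -38, -39, -39, -38, -33, -18, -5, -3, -3, -3, -3, -5, -5, 5, 27, 42, 43, 41, 41, 40, 41, 42, 41, 39, 32, 28, 21, 19, 18, 19, 21, 21, 21, 26, 33, 39, 43, 43, 39, 42, 42, 42, 41, 43, 43, 42, 41, 43, 43, 42, 45, 49, 53, 52, 27, -24, -50, -52, -52]
[-38, -36, -38, -38, -38, -36, -23, -6, -3, -4, -4, -6, -4, -6, 0, 18, 36, 42, 43, 41, 43, 41, 40, 43, 42, 43, 40, 40, 38, 38, 38, 38, 39, 39, 39, 42, 41, 44, 41, 43, 40, 42, 43, 42, 42, 43, 41, 43, 43, 42, 44, 46, 51, 51, 50, 13, -33, -51, -50, -49]
yellow 528 [302 241] [340 318]
lip edge bay 40.53088119744103 -0.47964849201780374
lip edge bay 1.0180975542079398 -0.49534642754361596
```

Request:
jog_arm:
  deltas:
    - [[-1, -0.05, 0, -0.7, 0], [-1, 0, 0, -0.7, 0], [-1, 0, 0, -0.6, 0], [-1, 0, 0, 0, 0], [-1, 0, 0, 0, 0]]

```text
time_s: 14.12
tcp_pos: [0.503, -0.1637, 0.0485]
eef_rot: [-180.0, -0.0, 175.1]
contact_force: [-0.3, -0.2, -0.5]
gripper_width: 0.0207
gripper_force: 60.0
```

Request:
jog_arm:
  deltas:
    - [[-1, 0.15, -0.01, 0, 0], [-1, 0.15, -0.01, 0, 0], [-1, 0, 0, 0, 0]]

```text
time_s: 14.5
tcp_pos: [0.5062, -0.1639, 0.0486]
eef_rot: [180.0, 0.0, 175.1]
contact_force: [0.4, 0.2, -0.2]
gripper_width: 0.0204
gripper_force: 60.0
```

Request:
jog_arm:
  deltas:
    - [[-1, 0.15, -0.01, 0, 0], [-1, 0.1, -0.01, 0, 0], [-1, 0, 0, 0, 0]]

```text
time_s: 14.88
tcp_pos: [0.5085, -0.1641, 0.0484]
eef_rot: [-180.0, -0.0, 175.1]
contact_force: [-0.1, -0.8, -0.2]
gripper_width: 0.0206
gripper_force: 60.0
```

Request:
jog_arm:
  deltas:
    - [[-1, 0.1, -0.01, 0, 0], [-1, 0.1, -0.01, 0, 0], [-1, 0, 0, 0, 0]]

```text
time_s: 15.25
tcp_pos: [0.5102, -0.1643, 0.0484]
eef_rot: [-180.0, -0.0, 175.1]
contact_force: [-1.2, -0.3, 0.5]
gripper_width: 0.021
gripper_force: 60.0
```

Request:
jog_arm:
  deltas:
    - [[-1, 0.1, -0.01, 0, 0], [-1, 0.1, -0.01, 0, 0], [-1, 0, 0, 0, 0]]

```text
time_s: 15.62
tcp_pos: [0.5119, -0.1645, 0.0483]
eef_rot: [-180.0, -0.1, 175.1]
contact_force: [-3.8, 0.3, 0.9]
gripper_width: 0.0211
gripper_force: 60.0
```

Request:
jog_arm:
  deltas:
    - [[-1, 0.1, -0.01, 0, 0], [-1, 0.1, -0.01, 0, 0], [-1, 0, 0, 0, 0]]

```text
time_s: 16.0
tcp_pos: [0.5134, -0.1647, 0.0482]
eef_rot: [-180.0, -0.1, 175.1]
contact_force: [-5.4, 2.5, 3.7]
gripper_width: 0.0211
gripper_force: 60.0
```

Request:
jog_arm:
  deltas:
    - [[-1, 0.1, -0.01, 0, 0], [-1, 0.1, -0.01, 0, 0], [-1, 0, 0, 0, 0], [-1, 0, 0, 0, 0]]

```text
time_s: 16.5
tcp_pos: [0.5146, -0.1648, 0.0481]
eef_rot: [-180.0, -0.2, 175.1]
contact_force: [-7.9, 2.2, 5.6]
gripper_width: 0.0208
gripper_force: 60.0
```

```bash
cat >> h.py <<'E'
def face(f):
    s,i,im,p=nub(f); t=s['tcp_pos']; rim=fit(im,i,t); ob=[]
    for c in(308,334):
        g=im[:,c-1:c+2].astype(float).mean(1); e=g[:,1]-g[:,2]; v=p[:,1].min()+2
        while e[v]<30: v-=1
        up=v
        while e[up]>46.: up-=1
        lo=up
        while e[lo]>12: lo-=1
        ob.append([c+.5,lo+1,up+1])
    print('obs',ob)
    def err(x):
        R,cc=rim(*x); o=[]
        for c,lo,up in ob:
            for s_,w in((cc<0,lo),(cc>=0,up)):
                q=R[s_]; o.append(np.mean(q[np.argsort(abs(q[:,0]-c))[:3],1])-w)
        return o
    best=min(((np.sum(np.square(err((a,b)))),a,b) for a in np.arange(-2,40,1.) for b in np.arange(12,21,.5)))
    e,a,b=best; A=np.radians(a); G=np.array([(t[:2]-O)@d*1e3+.5,(t[2]+K)*1e3-53]); F=G-(35+b)*np.array([np.cos(A),np.sin(A)])
    print('tilt',a,'D',b,'err',round(e,1),'G bay',np.round(G,1),'flat bay',np.round(F,1),'nub bay',np.round(F+70*np.array([np.cos(A),np.sin(A)]),1))
E
python3 -c "
from h import *
face('w9.png')"
```

```text
time 16.5 tcp [ 0.5146 -0.1648  0.0481] bay x,y [5.6 0.3] Gz 78.9 F [-7.9  2.2  5.6] copper rows 296 333
obs [[308.5, np.int64(275), np.int64(299)], [334.5, np.int64(275), np.int64(299)]]
tilt 6.0 D 18.0 err 2.2 G bay [ 6.1 25.9] flat bay [-46.6  20.4] nub bay [23.  27.7]
```

Request:
jog_arm:
  deltas:
    - [[-1, 0, 0, -0.1, 0], [-1, 0, 0, -0.1, 0], [-1, 0, 0, -0.1, 0], [-1, 0, 0, 0, 0], [-1, 0, 0, 0, 0]]

```text
time_s: 17.18
tcp_pos: [0.514, -0.1652, 0.0451]
eef_rot: [-180.0, -0.2, 175.1]
contact_force: [-9.4, 0.6, 5.7]
gripper_width: 0.0207
gripper_force: 60.0
```

Request:
jog_arm:
  deltas:
    - [[-1, 0.1, -0.01, 0, 0], [-1, 0.1, -0.01, 0, 0], [-1, 0, 0, 0, 0], [-1, 0, 0, 0, 0]]

```text
time_s: 17.68
tcp_pos: [0.5152, -0.1653, 0.045]
eef_rot: [-180.0, -0.3, 175.1]
contact_force: [-11.4, 2.4, 8.4]
gripper_width: 0.0206
gripper_force: 60.0
```

Run:
```python
from h import *
s,i,im,p=nub('w10.png')
t=s['tcp_pos']
for c in(308,334):
    g=im[255:340,c-1:c+2].astype(float).mean(1); print(np.round(g[5:65,1]-g[5:65,2]).astype(int).tolist())
hsv=cv2.cvtColor(im,cv2.COLOR_BGR2HSV); m=cv2.inRange(hsv,(24,170,80),(33,255,255)); k=np.zeros_like(m);k[:290,270:380]=m[:290,270:380]; q=np.argwhere(k)[:,::-1]; print('yellow',len(q),q.min(0),q.max(0))
for u in(306,321,338):
    w=q[q[:,0]==u,1]; print(u,w.min(),w.max()+1,[round(float((onz('wrist',u,v,.0695,i)[:2]-O)@d*1e3),1) for v in(w.min(),w.max()+1)])
```

```text
time 17.675 tcp [ 0.5152 -0.1653  0.045 ] bay x,y [4.9 0.7] Gz 75.8 F [-11.4   2.4   8.4] copper rows 296 333
[-4, -4, -3, -4, -4, -4, -4, -5, -4, -4, -4, -4, -5, -5, 10, 34, 41, 41, 41, 39, 43, 42, 41, 41, 36, 30, 22, 17, 19, 17, 18, 18, 18, 20, 25, 34, 37, 42, 42, 40, 41, 39, 41, 41, 41, 39, 41, 42, 41, 40, 44, 51, 54, 54, 45, -8, -46, -53, -52, -53]
[-5, -4, -5, -4, -5, -5, -5, -5, -3, -4, -4, -5, -5, -4, 5, 24, 40, 40, 41, 41, 41, 40, 43, 42, 41, 41, 39, 41, 38, 39, 39, 40, 39, 39, 42, 42, 41, 43, 40, 42, 40, 41, 42, 42, 41, 41, 41, 41, 41, 42, 46, 51, 52, 53, 30, -23, -49, -50, -49, -51]Traceback (most recent call last):
  File "<stdin>", line 6, in <module>
    return umr_minimum(a, axis, None, out, keepdims, initial, where)
ValueError: zero-size array to reduction operation minimum which has no identity
```

Run:
```python
import cv2,numpy as np
a=cv2.imread('pics/w10.png')[120:360,240:400]; cv2.imwrite('pics/c10.png',cv2.convertScaleAbs(cv2.resize(a,(400,600),interpolation=2),alpha=1.5))
```

```text
(no output)
```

View pics/c10.png

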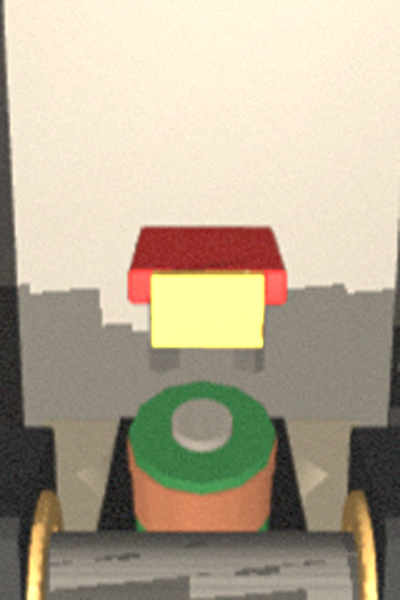

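The crop shows the lip (full-frame rows 229–259, columns 300–346) directly ahead of the raised nub end, and the cell's front lower rim at row 273, clear of the lip. I'll compute that gap in mm.

Run:
```python
from h import *
i=r.camera_info('wrist')
b=lambda u,v,z:np.round([(onz('wrist',u,v,z,i)[:2]-O)@d*1e3,(onz('wrist',u,v,z,i)[:2]-O)@n*1e3],1)
print('lip far/near',b(322.8,228.8,.0695),b(322.8,259.2,.0695),'sides',b(300,245,.0695),b(345.6,245,.0695))
for z in(.070,.073,.076): print('cell front low rim',z,b(320.8,272.8,z))
print('nub tip centre',b(320.8,288,.081), 'G',(r.get_state()['tcp_pos'][:2]-O)@d*1e3)
```

```text
lip far/near [40.7 -1. ] [28.1 -1. ] sides [34.1  8.1] [ 34.1 -10.1]
cell front low rim 0.07 [22.4 -0.2]
cell front low rim 0.073 [23.6 -0.2]
cell front low rim 0.076 [24.7 -0.2]
nub tip centre [20.4 -0.2] G 4.903068283497299
```

Request:
jog_arm:
  deltas:
    - [[-1, -0.05, 0.02, -0.1, 0], [-1, -0.05, 0.02, -0.1, 0], [-1, -0.05, 0.02, -0.1, 0], [-1, 0, 0, 0, 0]]

```text
time_s: 18.23
tcp_pos: [0.5139, -0.1649, 0.0422]
eef_rot: [-180.0, -0.3, 175.1]
contact_force: [-11.9, 0.5, 7.8]
gripper_width: 0.0208
gripper_force: 60.0
```

Request:
jog_arm:
  deltas:
    - [[-1, -0.03, 0, -0.1, 0], [-1, -0.03, 0, -0.1, 0], [-1, 0, 0, -0.1, 0], [-1, 0, 0, 0, 0]]
  force: 45

```text
time_s: 18.73
tcp_pos: [0.5131, -0.1648, 0.0391]
eef_rot: [-180.0, -0.3, 175.1]
contact_force: [-12.0, 1.1, 8.5]
gripper_width: 0.0207
gripper_force: 45.0
```

```bash
cat >> h.py <<'E'
def gap(f):
    s,i,im,p=nub(f); hsv=cv2.cvtColor(im,cv2.COLOR_BGR2HSV)
    b=lambda u,v,z:(onz('wrist',u,v,z,i)[:2]-O)@d*1e3
    G=im.astype(int); rows=[]
    for c in(308,321,334):
        g=G[:,c-1:c+2].mean(1); e=g[:,1]-g[:,2]; v=int(p[:,1].min())-4
        while e[v]>12 or (abs(c-321)<9 and v>p[:,1].min()-26): v-=1
        rows.append(v+1)
    y=cv2.inRange(hsv,(20,60,60),(36,255,255)); y[:, :300]=0; y[:,346:]=0; y[330:]=0; q=np.argwhere(y[:rows[1]-1])[:,::-1]
    nn,l,st,c=cv2.connectedComponentsWithStats(y[:rows[1]-1]); j=1+np.argmax(st[1:,4]); print('lip box',st[j],'face low rim rows',rows,'copper top',p[:,1].min(),'lip near x',round(b(321,st[j,1]+st[j,3],.0695),1),'far',round(b(321,st[j,1],.0695),1))
    e=G[260:330,333:336].mean(1); print((e[:,1]-e[:,2]).astype(int).tolist())
    return s,i,im
E
python3 -c "
from h import *
gap('w11.png')"
```

```text
time 18.725 tcp [ 0.5131 -0.1648  0.0391] bay x,y [7.  0.4] Gz 69.9 F [-12.    1.1   8.5] copper rows 294 333
lip box [ 300  237   46   31 1372] face low rim rows [274, 269, 275] copper top 294 lip near x 28.6 far 41.1
[1, 2, 1, 1, 1, 1, 1, 2, 0, -7, -4, -3, -5, -5, 9, 30, 41, 41, 40, 39, 42, 39, 40, 40, 42, 42, 37, 37, 38, 39, 39, 38, 39, 40, 40, 40, 41, 41, 41, 40, 41, 41, 41, 41, 40, 41, 41, 41, 39, 42, 49, 53, 52, 41, -13, -45, -51, -50, -50, -51, -50, -50, -50, -48, -49, -51, -50, -49, -50, -50]
```

Request:
jog_arm:
  deltas:
    - [[-1, 0, 0, -0.1, 0], [-1, 0, 0, -0.1, 0], [-1, 0, 0, -0.1, 0], [-1, 0, 0, 0, 0]]

```text
time_s: 19.27
tcp_pos: [0.5127, -0.1648, 0.036]
eef_rot: [-180.0, -0.3, 175.1]
contact_force: [-12.8, 2.0, 8.5]
gripper_width: 0.021
gripper_force: 45.0
```

```bash
python3 -c "
from h import *
gap('w12.png')"
```

```text
time 19.275 tcp [ 0.5127 -0.1648  0.036 ] bay x,y [7.5 0.5] Gz 66.8 F [-12.8   2.    8.5] copper rows 295 333
lip box [ 300  242   46   27 1242] face low rim rows [274, 270, 275] copper top 295 lip near x 29.8 far 40.5
[3, 2, 2, 2, 2, 2, 2, 2, 2, -16, -37, -39, -26, -8, 9, 30, 40, 40, 40, 41, 41, 40, 40, 41, 40, 40, 38, 36, 36, 40, 41, 39, 38, 41, 41, 38, 41, 42, 41, 41, 40, 39, 40, 39, 40, 40, 40, 41, 42, 45, 50, 53, 51, 25, -26, -48, -50, -50, -51, -50, -49, -50, -50, -51, -50, -49, -50, -48, -50, -48]
```

Run:
```python
from h import *
for f in('w5.png','w10.png','w12.png'):
    im=cv2.imread('pics/'+f).astype(int); e=im[255:330,320:323].mean(1); print(f,'col321 G-R',(e[:,1]-e[:,2]).astype(int).tolist())
    for v in(284,292,296,304,318): 
        q=im[v-1:v+2].mean(0); dd=q[:,1]-q[:,2]; print(v,[(u,int(dd[u])) for u in list(range(288,298))+list(range(344,355))])
```

```text
w5.png col321 G-R [-3, -3, 1, -4, -10, -12, -13, -12, -11, -12, -11, -10, -1, 3, -4, -5, -4, -5, -5, -3, -5, -7, -8, -8, -9, -3, 11, 31, 32, 34, 32, 36, 42, 52, 55, 58, 56, 20, -39, -57, -58, -56, -57, -57, -56, -56, -56, -56, -55, -57, -56, -57, -56, -56, -57, -56, -57, -56, -57, -57, -56, -58, -55, -57, -57, -58, -57, -13, 41, 57, 57, 56, 55, 57, 55]
284 [(288, -12), (289, -11), (290, -11), (291, -13), (292, -24), (293, -27), (294, 10), (295, 44), (296, 47), (297, 44), (344, 44), (345, 40), (346, 14), (347, -18), (348, -28), (349, -15), (350, -11), (351, -12), (352, -11), (353, -11), (354, -11)]
292 [(288, 2), (289, 0), (290, 0), (291, -5), (292, -22), (293, -42), (294, -44), (295, -45), (296, -46), (297, -48), (344, -43), (345, -42), (346, -40), (347, -36), (348, -33), (349, -9), (350, 1), (351, 2), (352, 0), (353, -2), (354, -1)]
296 [(288, -3), (289, 1), (290, -2), (291, -5), (292, -20), (293, -41), (294, -44), (295, -45), (296, -46), (297, -47), (344, -44), (345, -40), (346, -39), (347, -36), (348, -31), (349, -12), (350, 1), (351, -1), (352, -2), (353, 0), (354, 0)]
304 [(288,
[... 2775 characters left out ...]
 -3), (290, -12), (291, -24), (292, 12), (293, 40), (294, 44), (295, 41), (296, 41), (297, 38), (344, 41), (345, 41), (346, 41), (347, 42), (348, 34), (349, 5), (350, -25), (351, -7), (352, 0), (353, 0), (354, 0)]
304 [(288, -1), (289, 0), (290, -4), (291, -21), (292, -42), (293, -39), (294, -1), (295, 33), (296, 46), (297, 45), (344, 44), (345, 40), (346, 23), (347, -16), (348, -38), (349, -35), (350, -11), (351, -2), (352, 1), (353, -2), (354, -2)]
318 [(288, -1), (289, -1), (290, -2), (291, -2), (292, -12), (293, -28), (294, -45), (295, -45), (296, -46), (297, -46), (344, -43), (345, -43), (346, -39), (347, -36), (348, -24), (349, -5), (350, -2), (351, -1), (352, -6), (353, -5), (354, 3)]
```

```bash
cat >> h.py <<'E'
def solve(i,t,ob,w=2.,x0=(25,16,K*1e3),fixK=None):
    """ob: rows L,N1,N2,U,C at the centre column, width of the face (nan to skip) -> tilt, D, K"""
    def pts(x):
        a=np.radians(x[0]); k=(x[2] if fixK is None else fixK)/1e3
        def P(s,up,y=0): return pj(i,np.array([*(t[:2]+d*(s*np.cos(a)-up*np.sin(a))+n*y),t[2]+k+s*np.sin(a)+up*np.cos(a)]))
        D=x[1]/1e3
        return np.array([P(.033-D,-.011)[1],P(.035-D,-.0045)[1],P(.035-D,.0045)[1],P(.033-D,.011)[1],P(.033-w/1e3-D,.011)[1],abs(P(.033-D,0,.011)[0]-P(.033-D,0,-.011)[0])])
    ob=np.array(ob,float); ok=~np.isnan(ob)
    f=least_squares(lambda x:(pts(x)-ob)[ok],x0); a=np.radians(f.x[0]); kk=f.x[2] if fixK is None else fixK
    G=np.array([(t[:2]-O)@d*1e3+.6,t[2]*1e3+kk-53]); u=np.array([np.cos(a),np.sin(a)]); v=np.array([-u[1],u[0]]); F=G-(35+f.x[1])*u
    print('tilt,D,K',np.round(f.x,1),'res',np.round((pts(f.x)-ob),1),'flat',np.round(F,1),'front low rim',np.round(F+68*u-11*v,1),'nub tip top',np.round(F+70*u+4.5*v,1)); return f.x
E
python3 - <<'E'
from h import *
N=np.nan
i5=np.load('w5.npy',allow_pickle=True).item()
for w in(1.5,2,2.5): solve(i5,np.array([.60159,-.1723,.12336]),[N,267.2,281.3,287.3,292.3,N],w)
i=r.camera_info('wrist'); t=r.get_state()['tcp_pos']
ob12=[272.6,278.7,299.3,311.8,315.8,58.6]
for w in(1.5,2): solve(i,t,ob12,w)
solve(i,t,ob12,2,fixK=30.8); solve(i,t,ob12,2,fixK=33.8)
t10=np.array([.5152,-.1653,.045]); i10=dict(i); V=np.array(i['view']).copy(); V[:3,3]-=V[:3,:3]@(t10-t); i10['view']=V
solve(i10,t10,[272.2,279,300.3,312.8,317.2,59],2)
E
```

```text
tilt,D,K [ 39.4  62.5 -57.5] res [ nan  0.7 -1.7  2.5 -1.5  nan] flat [-156.5  -49. ] front low rim [-96.9 -14.3] nub tip top [-105.2   -1.1]
tilt,D,K [ 37.1  61.1 -58.1] res [ nan  0.8 -1.8  2.3 -1.2  nan] flat [-157.8  -45.7] front low rim [-96.9 -13.5] nub tip top [-1.046e+02  1.000e-01]
tilt,D,K [ 37.   62.  -59.6] res [ nan  0.8 -1.9  2.1 -1.   nan] flat [-158.6  -47.6] front low rim [-97.7 -15.5] nub tip top [-105.4   -1.9]
tilt,D,K [20.6 17.4 32. ] res [-0.1  1.1 -2.9  1.5  0.4 -0.4] flat [-40.9  -3.5] front low rim [26.6 10.1] nub tip top [23.  25.4]
tilt,D,K [20.3 17.6 31.7] res [-0.1  1.  -3.2  1.2  1.1 -0.5] flat [-41.1  -3.5] front low rim [26.5  9.7] nub tip top [23. 25.]
tilt,D,K [20.8 17.9 30.8] res [-0.2  1.  -3.1  1.2  1.  -0.9] flat [-41.3  -5. ] front low rim [26.2  8.9] nub tip top [22.5 24.1]
tilt,D,K [19.  16.8 30.8] res [ 0.2  1.  -3.3  1.1  1.2  0.3] flat [-40.8  -0.1] front low rim [27.1 11.7] nub tip top [23.9 27. ]
tilt,D,K [22.1 17.1 32.1] res [-0.   0.9 -3.3  1.5  0.9 -0.5] flat [-42.8   4.5] front low rim [24.4 19.8] nub tip top [20.4 34.9]
```

```bash
sed -i 's/P(.035-D,.0045)\[1\]/P(.033-D,.0045)[1]/' h.py
cat > st.py <<'E'
from h import *
N=np.nan
i5=np.load('w5.npy',allow_pickle=True).item()
def at(i,t,t10):
    j=dict(i); V=np.array(i['view']).copy(); V[:3,3]-=V[:3,:3]@(t10-t); j['view']=V; return j
E
python3 - <<'E'
from st import *
for w in(1.5,2): solve(i5,np.array([.60159,-.1723,.12336]),[N,267.2,281.3,287.3,292.3,N],w,x0=(1,14.5,31),fixK=30.8)
i=r.camera_info('wrist'); t=r.get_state()['tcp_pos']
ob12=[272.6,278.7,299.3,311.8,315.8,58.6]
solve(i,t,ob12,2); solve(i,t,ob12,2,fixK=30.8); solve(i,t,ob12,2,fixK=33.8)
t10=np.array([.5152,-.1653,.045])
solve(at(i,t,t10),t10,[272.2,279,300.3,312.8,317.2,59],2)
E
```

```text
tilt,D,K [ 1.1 14.4 31. ] res [ nan  0.2 -0.4  0.7 -0.5  nan] flat [-130.5  100.2] front low rim [-62.3  90.5] nub tip top [-60.6 106. ]
tilt,D,K [ 0.1 14.5 31. ] res [ nan  0.3 -0.6  0.1  0.2  nan] flat [-130.6  101.1] front low rim [-62.6  90.2] nub tip top [-60.6 105.7]
tilt,D,K [18.4 16.9 33.3] res [-0.2  0.4 -0.2 -0.   0.   0. ] flat [-41.1  -0.1] front low rim [27.  10.9] nub tip top [24.  26.3]
tilt,D,K [19.8 17.8 30.8] res [-0.4  0.4 -0.1  0.1 -0.  -1. ] flat [-41.5  -4. ] front low rim [26.2  8.6] nub tip top [22.8 23.8]
tilt,D,K [18.1 16.7 30.8] res [-0.1  0.4 -0.2 -0.1  0.   0.3] flat [-40.9   0.8] front low rim [27.1 11.4] nub tip top [24.2 26.8]
tilt,D,K [20.  16.5 33.7] res [-0.1  0.3 -0.4  0.3 -0.2  0.1] flat [-42.8   8.1] front low rim [24.9 21. ] nub tip top [21.4 36.3]
```

Request:
jog_arm:
  deltas:
    - [[-1, -0.03, 0, -0.1, 0], [-1, -0.02, 0, -0.1, 0], [-1, 0, 0, -0.1, 0], [-1, 0, 0, 0, 0]]

```text
time_s: 19.82
tcp_pos: [0.5123, -0.1648, 0.0332]
eef_rot: [-180.0, -0.3, 175.1]
contact_force: [-12.9, 0.8, 10.0]
gripper_width: 0.0209
gripper_force: 45.0
```

```bash
cat >> st.py <<'E'
def see(f):
    s=r.get_state(); i=r.camera_info('wrist'); im=snap('wrist',f).astype(float); t=s['tcp_pos']; F=s['contact_force']
    g=im[:,320:323].mean(1); e=g[:,1]-g[:,2]
    x=lambda v0,th,sg:next(v-1+(th-e[v-1])/(e[v]-e[v-1]) for v in range(v0,345) if sg*(e[v]-th)>0 and sg*(e[v-1]-th)<=0)+.5
    C=next(v for v in range(345,270,-1) if e[v]>45 and e[v+2]<-30); C=x(C,0,-1)
    v=int(C)-2
    while e[v]>46: v-=1
    U=v+1.
    while e[v]>18: v-=1
    N2=v+1.
    while e[v]<18: v-=1
    N1=v+1.; 
    while e[v]>12 and N1-v<12: v-=1
    L=v+1. if 2<N1-v<11 else np.nan
    a=im[290:294].mean(0); dd=abs(a[:,1]-a[:,2]); 
    print('time',s['time_s'],'tcp',np.round(t,4),'F',np.round(F,1),'mag',round(float(np.linalg.norm(F)),1),'rows',np.round([L,N1,N2,U,C],1))
    return solve(i,t,[L,N1,N2,U,C,N],2,x0=(15,16.5,33),fixK=33.3)
E
python3 -c "
from st import *
see('w13.png')"
```

```text
Traceback (most recent call last):
  File "st.py", line 10, in see
    C=next(v for v in range(345,270,-1) if e[v]>45 and e[v+2]<-30); C=x(C,0,-1)
StopIteration
```

```bash
sed -i 's/e\[v\]>45 and e\[v+2\]<-30/e[v]>35 and e[v+3]<-20/' st.py; python3 -c "
from st import *
im=cv2.imread('pics/w13.png').astype(int); e=im[262:330,320:323].mean(1); print((e[:,1]-e[:,2]).astype(int).tolist())
see('w14.png')"
```

```text
[3, 3, 2, 2, 2, 3, 2, 2, 2, 2, 2, -2, -23, -34, -12, 28, 6, -6, -6, -5, -5, -5, -5, -5, -6, -5, -6, -5, -5, -5, -6, -6, -7, -8, -8, -8, 6, 35, 39, 42, 39, 40, 38, 39, 41, 40, 39, 39, 44, 53, 54, 57, 33, -27, -54, -55, -54, -55, -54, -54, -54, -54, -54, -54, -54, -53, -54, -53]
time 19.875 tcp [ 0.5123 -0.1648  0.0332] F [-14.6   1.4  10.2] mag 17.8 rows [  nan 278.  299.  310.  315.1]
tilt,D,K [17.7 16.7 33. ] res [ nan  0.4 -0.8  0.7 -0.3  nan] flat [-40.7  -2.2] front low rim [27.4  7.9] nub tip top [24.6 23.3]
```

Request:
jog_arm:
  deltas:
    - [[-1, -0.05, 0, -0.1, 0], [-1, -0.03, 0, -0.1, 0], [-1, -0.02, 0, -0.1, 0], [-1, 0, 0, 0, 0]]

```text
time_s: 20.42
tcp_pos: [0.5118, -0.1647, 0.0303]
eef_rot: [-180.0, -0.3, 175.1]
contact_force: [-12.5, 1.7, 10.1]
gripper_width: 0.0208
gripper_force: 45.0
```

```bash
python3 -c "
from st import *
see('w15.png')"
```

```text
time 20.425 tcp [ 0.5118 -0.1647  0.0303] F [-12.5   1.7  10.1] mag 16.2 rows [  nan -73.  296.  307.  311.2]
tilt,D,K [  58.4 -113.5   33. ] res [   nan   49.4 -112.    33.    30.     nan] flat [50.1 77.5] front low rim [ 95.1 129.7] nub tip top [ 82.9 139.5]
```

```bash
sed -i 's/^    return solve(i,t,\[L,N1/    if N1<250: N1=N\n    return solve(i,t,[L,N1/; s/while e\[v\]<18: v-=1/while e[v]<18 and v>250: v-=1/; s/if N1<250/if N1<255/' st.py; python3 -c "
from st import *
i=r.camera_info('wrist');t=r.get_state()['tcp_pos']
solve(i,t,[N,N,296,307,311.2,N],2,x0=(15,16.5,33),fixK=33.3)"
```

```text
tilt,D,K [12.2 17.2 33. ] res [ nan  nan -0.  -0.1  0.2  nan] flat [-42.   -0.3] front low rim [26.8  3.2] nub tip top [25.5 18.8]
```

Request:
jog_arm:
  deltas:
    - [[-1, -0.05, 0, -0.1, 0], [-1, -0.03, 0, -0.1, 0], [-1, -0.02, 0, -0.1, 0], [-1, 0, 0, 0, 0]]

```text
time_s: 20.98
tcp_pos: [0.5114, -0.1646, 0.0274]
eef_rot: [-180.0, -0.2, 175.1]
contact_force: [-10.6, 2.3, 10.6]
gripper_width: 0.0206
gripper_force: 45.0
```

```bash
python3 -c "
from st import *
see('w16.png')"
```

```text
time 20.975 tcp [ 0.5114 -0.1646  0.0274] F [-10.6   2.3  10.6] mag 15.1 rows [ nan 251. 292. 302. 307.]
tilt,D,K [ 9.8 16.1 33. ] res [ nan  nan  0.   0.2 -0.2  nan] flat [-40.9  -0.9] front low rim [28.  -0.2] nub tip top [27.3 15.4]
```

Request:
jog_arm:
  deltas:
    - [[-1, 0.1, -0.01, 0, 0], [-1, 0.1, -0.01, 0, 0], [-1, 0, 0, 0, 0]]

```text
time_s: 21.4
tcp_pos: [0.512, -0.1647, 0.0271]
eef_rot: [-180.0, -0.4, 175.1]
contact_force: [-13.9, 3.7, 11.2]
gripper_width: 0.0208
gripper_force: 45.0
```

Request:
jog_arm:
  deltas:
    - [[-1, -0.02, 0.03, -0.1, 0], [-1, -0.02, 0.03, -0.1, 0], [-1, 0, 0, -0.1, 0], [-1, 0, 0, 0, 0]]

```text
time_s: 21.9
tcp_pos: [0.5118, -0.1644, 0.0242]
eef_rot: [-180.0, -0.3, 175.1]
contact_force: [-13.0, 1.1, 11.2]
gripper_width: 0.021
gripper_force: 45.0
```

```bash
python3 -c "
from st import *
see('w17.png')
im=cv2.imread('pics/w17.png').astype(int); e=im[250:320,320:323].mean(1); print(e.astype(int)[::2].tolist())"
```

```text
time 21.9 tcp [ 0.5118 -0.1644  0.0242] F [-13.    1.1  11.2] mag 17.2 rows [  nan 251.  288.  297.  301.9]
tilt,D,K [ 6.5 15.3 33. ] res [nan nan -0. -0.  0. nan] flat [-41.   -1.2] front low rim [27.8 -4.5] nub tip top [28.  11.2]
[[26, 26, 94], [42, 83, 138], [71, 157, 196], [106, 232, 230], [110, 235, 231], [109, 234, 231], [108, 234, 231], [108, 234, 231], [107, 233, 230], [108, 233, 231], [107, 233, 230], [107, 233, 230], [106, 233, 230], [108, 234, 231], [93, 210, 219], [69, 150, 189], [69, 152, 190], [68, 152, 190], [83, 131, 156], [45, 74, 44], [44, 73, 38], [42, 74, 36], [41, 72, 35], [46, 85, 41], [60, 109, 52], [61, 108, 53], [62, 93, 130], [63, 92, 148], [66, 94, 149], [64, 92, 147], [65, 93, 149], [66, 94, 149], [65, 94, 149], [64, 93, 147], [64, 93, 148]]
```

Request:
jog_arm:
  deltas:
    - [[-1, -0.04, 0, -0.1, 0], [-1, -0.03, 0, -0.1, 0], [-1, -0.03, 0, -0.1, 0], [-1, 0, 0, 0, 0]]

```text
time_s: 22.45
tcp_pos: [0.5117, -0.1643, 0.0214]
eef_rot: [-180.0, -0.2, 175.1]
contact_force: [-10.7, 0.5, 9.1]
gripper_width: 0.0206
gripper_force: 45.0
```

```bash
python3 -c "
from st import *
see('w18.png')"
```

```text
time 22.45 tcp [ 0.5117 -0.1643  0.0214] F [-10.7   0.5   9.1] mag 14.0 rows [  nan 251.  291.  292.  297.2]
tilt,D,K [-20.4  20.7  33. ] res [ nan  nan  0.  -0.1  0.1  nan] flat [-43.1  21. ] front low rim [ 16.8 -12.9] nub tip top [24.1  0.9]
```

Request:
jog_arm:
  deltas:
    - [[-1, 0, 0, -0.08, 0], [-1, 0, 0, -0.08, 0], [-1, 0, 0, 0, 0]]

```text
time_s: 22.88
tcp_pos: [0.5118, -0.1644, 0.0198]
eef_rot: [-180.0, -0.2, 175.1]
contact_force: [-11.9, 1.6, 9.8]
gripper_width: 0.0208
gripper_force: 45.0
```

```bash
python3 -c "
from st import *
i=r.camera_info('wrist'); s=r.get_state(); im=snap('wrist','w19.png').astype(int); e=im[240:345,320:323].mean(1)
print(s['tcp_pos'],s['contact_force']); print([(240+k,*map(int,e[k])) for k in range(20,70)])"
```

```text
[ 0.51179674 -0.16435008  0.01977451] [-11.92876452   1.55858048   9.75720111]
[(260, 103, 230, 231), (261, 109, 235, 231), (262, 109, 235, 231), (263, 110, 234, 231), (264, 108, 234, 230), (265, 110, 234, 231), (266, 109, 233, 231), (267, 108, 233, 231), (268, 108, 233, 230), (269, 109, 234, 231), (270, 107, 233, 230), (271, 108, 233, 231), (272, 107, 232, 230), (273, 108, 233, 231), (274, 107, 233, 230), (275, 109, 233, 231), (276, 108, 233, 230), (277, 107, 233, 231), (278, 88, 202, 215), (279, 71, 159, 193), (280, 71, 157, 192), (281, 71, 157, 191), (282, 70, 156, 192), (283, 69, 153, 190), (284, 68, 150, 188), (285, 69, 151, 189), (286, 68, 149, 187), (287, 69, 150, 188), (288, 69, 151, 189), (289, 69, 152, 190), (290, 69, 152, 190), (291, 62, 132, 146), (292, 59, 113, 81), (293, 61, 110, 55), (294, 58, 97, 83), (295, 62, 92, 134), (296, 68, 97, 153), (297, 64, 92, 150), (298, 64, 93, 150), (299, 66, 94, 152), (300, 63, 92, 149), (301, 65, 95, 151), (302, 67, 95, 151), (303, 64, 93, 149), (304, 66, 94, 151), (305, 66, 94, 151), (306, 65, 93, 149), (307, 63, 92, 150), (308, 66, 95, 150), (309, 67, 95, 151)]
```

```bash
python3 -c "
from st import *
i=r.camera_info('wrist'); t=r.get_state()['tcp_pos']
for k in(31,33.3):
  for D_ in(15,16,17):
    print(k,D_,[(th,round(pj(i,np.array([*(t[:2]+d*((.031-D_/1e3)*np.cos(np.radians(th))-.011*np.sin(np.radians(th)))),t[2]+k/1e3+(.031-D_/1e3)*np.sin(np.radians(th))+.011*np.cos(np.radians(th))]))[1],1)) for th in(-2,0,2,4,6)])
"
```

```text
31 15 [(-2, np.float64(291.7)), (0, np.float64(293.3)), (2, np.float64(294.9)), (4, np.float64(296.5)), (6, np.float64(298.2))]
31 16 [(-2, np.float64(294.3)), (0, np.float64(295.8)), (2, np.float64(297.4)), (4, np.float64(299.0)), (6, np.float64(300.6))]
31 17 [(-2, np.float64(296.8)), (0, np.float64(298.3)), (2, np.float64(299.8)), (4, np.float64(301.4)), (6, np.float64(303.0))]
33.3 15 [(-2, np.float64(294.3)), (0, np.float64(295.9)), (2, np.float64(297.5)), (4, np.float64(299.2)), (6, np.float64(300.9))]
33.3 16 [(-2, np.float64(296.9)), (0, np.float64(298.4)), (2, np.float64(300.0)), (4, np.float64(301.7)), (6, np.float64(303.3))]
33.3 17 [(-2, np.float64(299.4)), (0, np.float64(301.0)), (2, np.float64(302.5)), (4, np.float64(304.1)), (6, np.float64(305.7))]
```

Request:
jog_arm:
  deltas:
    - [[-1, 0, 0, -0.08, 0], [-1, 0, 0, 0, 0], [-1, 0, 0, 0, 0]]

```text
time_s: 23.3
tcp_pos: [0.5119, -0.1643, 0.0191]
eef_rot: [-180.0, -0.2, 175.1]
contact_force: [-12.1, 2.0, 10.0]
gripper_width: 0.0206
gripper_force: 45.0
```

```bash
cat >> st.py <<'E'
def C():
    s=r.get_state(); im=snap('wrist','wC.png').astype(float); g=im[:,320:323].mean(1); e=g[:,1]-g[:,2]
    v=next(v for v in range(345,270,-1) if e[v]>10 and e[v+3]<-20); print(s['time_s'],s['tcp_pos'],np.round(s['contact_force'],1),'C',round(v+.5+e[v]/(e[v]-e[v+1]),1))
E
python3 -c "
from st import *
C()"
```

```text
Traceback (most recent call last):
  File "st.py", line 26, in C
    v=next(v for v in range(345,270,-1) if e[v]>10 and e[v+3]<-20); print(s['time_s'],s['tcp_pos'],np.round(s['contact_force'],1),'C',round(v+.5+e[v]/(e[v]-e[v+1]),1))
StopIteration
```

Request:
jog_arm:
  deltas:
    - [[-1, 0, 0, -0.08, 0], [-1, 0, 0, 0, 0], [-1, 0, 0, 0, 0]]

```text
time_s: 23.72
tcp_pos: [0.5119, -0.1643, 0.0182]
eef_rot: [-180.0, -0.2, 175.1]
contact_force: [-11.9, 1.8, 9.6]
gripper_width: 0.021
gripper_force: 45.0
```

Request:
jog_arm:
  deltas:
    - [[-1, 0, 0, -0.08, 0], [-1, 0, 0, 0, 0], [-1, 0, 0, 0, 0]]

```text
time_s: 24.1
tcp_pos: [0.512, -0.1643, 0.018]
eef_rot: [-180.0, -0.2, 175.1]
contact_force: [-12.7, 2.9, 16.2]
gripper_width: 0.0206
gripper_force: 45.0
```

Request:
jog_arm:
  deltas:
    - [[-1, 0, 0, 0.04, 0], [-1, -0.07, 0.005, 0, 0], [-1, -0.08, 0.01, 0, 0], [-1, 0, 0, 0, 0]]

```text
time_s: 24.6
tcp_pos: [0.5119, -0.1643, 0.0182]
eef_rot: [-180.0, -0.1, 175.1]
contact_force: [-8.2, -0.1, 7.0]
gripper_width: 0.0211
gripper_force: 45.0
```

Request:
jog_arm:
  deltas:
    - [[-1, -0.08, 0.005, 0, 0], [-1, -0.07, 0.01, 0, 0], [-1, 0, 0, 0, 0]]

```text
time_s: 24.98
tcp_pos: [0.5112, -0.1642, 0.0183]
eef_rot: [-180.0, -0.0, 175.1]
contact_force: [-5.4, 0.2, 6.0]
gripper_width: 0.0207
gripper_force: 45.0
```

Request:
jog_arm:
  deltas:
    - [[-1, -0.08, 0.005, 0, 0], [-1, -0.07, 0.01, 0, 0], [-1, 0, 0, 0, 0]]

```text
time_s: 25.35
tcp_pos: [0.5103, -0.1641, 0.0184]
eef_rot: [-180.0, 0.0, 175.1]
contact_force: [-5.4, -0.5, 5.7]
gripper_width: 0.0211
gripper_force: 45.0
```

```bash
python3 -c "
from st import *
s=r.get_state(); im=snap('wrist','w20.png').astype(int); print(s['tcp_pos'],s['contact_force'])
for c in(306,321,336): print(c,[(v,*map(int,im[v,c-1:c+2].mean(0))) for v in range(276,300,2)])
g=im[:,320:323].mean(1); e=g[:,1]-g[:,2]; print('copper->green',[(v,int(e[v])) for v in range(312,336,2)])"
```

```text
[ 0.5102897  -0.16407015  0.01842672] [-5.44668436 -0.45721884  5.72238718]
306 [(276, 108, 233, 231), (278, 106, 233, 230), (280, 100, 223, 225), (282, 70, 152, 189), (284, 70, 152, 190), (286, 70, 152, 190), (288, 70, 152, 190), (290, 69, 151, 189), (292, 69, 152, 190), (294, 69, 151, 189), (296, 69, 152, 190), (298, 63, 114, 158)]
321 [(276, 108, 233, 231), (278, 107, 234, 230), (280, 69, 154, 190), (282, 70, 151, 190), (284, 69, 151, 189), (286, 68, 150, 189), (288, 70, 152, 190), (290, 69, 150, 188), (292, 68, 150, 187), (294, 68, 150, 188), (296, 70, 152, 190), (298, 65, 116, 162)]
336 [(276, 108, 233, 231), (278, 107, 233, 231), (280, 106, 232, 230), (282, 107, 234, 231), (284, 68, 151, 187), (286, 70, 151, 189), (288, 67, 149, 187), (290, 68, 149, 187), (292, 69, 150, 188), (294, 69, 150, 188), (296, 68, 149, 189), (298, 63, 115, 157)]
copper->green [(312, -56), (314, -57), (316, -56), (318, -56), (320, -58), (322, -56), (324, 51), (326, 57), (328, 55), (330, 56), (332, 33), (334, -2)]
```

Request:
jog_arm:
  deltas:
    - [[-1, -0.08, 0.005, 0, 0], [-1, -0.07, 0.01, 0, 0], [-1, 0, 0, 0, 0]]

```text
time_s: 25.78
tcp_pos: [0.5092, -0.1639, 0.0184]
eef_rot: [-180.0, 0.1, 175.1]
contact_force: [-3.0, -2.5, 4.9]
gripper_width: 0.0205
gripper_force: 45.0
```

Request:
jog_arm:
  deltas:
    - [[-1, -0.08, 0.005, 0, 0], [-1, -0.07, 0.01, 0, 0], [-1, 0, 0, 0, 0]]

```text
time_s: 26.15
tcp_pos: [0.5084, -0.1637, 0.0184]
eef_rot: [-180.0, 0.1, 175.1]
contact_force: [-0.1, -5.3, 4.4]
gripper_width: 0.0211
gripper_force: 45.0
```

Request:
jog_arm:
  deltas:
    - [[-1, 0, -0.05, 0, 0], [-1, 0, 0, 0, 0], [-1, 0, 0, 0, 0]]
  force: 8

```text
time_s: 26.52
tcp_pos: [0.5082, -0.1637, 0.0182]
eef_rot: [180.0, 0.1, 175.1]
contact_force: [4.0, -0.6, 4.5]
gripper_width: 0.0219
gripper_force: 8.0
```

Request:
jog_arm:
  deltas:
    - [[-0.3, 0, 0, 0, 0], [-0.3, 0, 0, 0, 0], [-0.3, 0, 0, 0, 0], [-0.3, 0, 0, 0, 0]]
  force: 8

```text
time_s: 27.02
tcp_pos: [0.5065, -0.1639, 0.0176]
eef_rot: [-180.0, -0.0, 175.1]
contact_force: [0.1, 0.4, -0.3]
gripper_width: 0.0306
gripper_force: 0.0
```

Request:
jog_arm:
  deltas:
    - [[0.2, 0, 0, 0, 0], [0.2, 0, 0, 0, 0], [0.2, 0, 0, 0.5, 0], [0.2, 0, 0, 2, 0], [0.2, 0, 0, 4, 0], [0.2, 0, 0, 5, 0], [0.2, 3, 0, 4, 0], [0.2, 4, 0, 0, 0]]

```text
time_s: 28.02
tcp_pos: [0.5796, -0.1642, 0.1783]
eef_rot: [180.0, 0.5, 175.1]
contact_force: [-0.2, -0.2, -0.9]
gripper_width: 0.0524
gripper_force: 0.0
```

Request:
jog_arm:
  deltas:
    - [[0.2, 4, 0, 0, 0], [0.2, 0, 0, 0, 0], [0.2, 0, 0, 0, 0]]

```text
time_s: 28.4
tcp_pos: [0.6163, -0.1638, 0.1726]
eef_rot: [180.0, -0.1, 175.1]
contact_force: [-0.8, -0.4, 0.3]
gripper_width: 0.0528
gripper_force: 0.0
```

Run:
```python
from h import *
s=r.get_state(); print(s['time_s'],s['tcp_pos'],s['contact_force'])
i=r.camera_info('wrist'); im=snap('wrist','w30.png'); snap('scene','s30.png'); snap('top','t30.png')
hsv=cv2.cvtColor(im,cv2.COLOR_BGR2HSV)
m=cv2.inRange(hsv,(40,110,20),(85,255,255)); n_,l,st,c=cv2.connectedComponentsWithStats(m)
b=lambda u,v,z:np.round([(onz('wrist',u,v,z,i)[:2]-O)@d*1e3,(onz('wrist',u,v,z,i)[:2]-O)@n*1e3],1)
for j in range(1,n_):
    if st[j,4]>100: print('green',st[j])
for nm,lo,hi in(('copper',(3,110,30),(18,255,255)),('yellow',(22,120,80),(36,255,255)),('red',(0,180,80),(3,255,255))):
    m2=cv2.inRange(hsv,lo,hi); k,l2,s2,c2=cv2.connectedComponentsWithStats(m2)
    for j in range(1,k):
        if s2[j,4]>60 and s2[j,1]<330: print(nm,s2[j])
np.save('w30.npy',i,allow_pickle=True)
```

```text
28.4 [ 0.61632085 -0.1638349   0.17257557] [-0.84267183 -0.43636177  0.29137213]
green [ 292   64   31   83 2432]
copper [290  26  35  39 601]
copper [172 316  26  72 720]
copper [444 316  26  72 757]
yellow [292  25  29  20 558]
red [287 165  42  27 455]
```

Run:
```python
from h import *
i=np.load('w30.npy',allow_pickle=True).item(); im=cv2.imread('pics/w30.png'); hsv=cv2.cvtColor(im,cv2.COLOR_BGR2HSV)
b=lambda u,v,z:np.round([(onz('wrist',u,v,z,i)[:2]-O)@d*1e3,(onz('wrist',u,v,z,i)[:2]-O)@n*1e3],1)
m=cv2.inRange(hsv,(40,110,20),(85,255,255)); m[:, :280]=0; m[:,335:]=0; m[160:]=0
for v in(66,80,95,110,125,138):
    q=np.where(m[v])[0]; a,c=q.min(),q.max()+1
    z=.053; print(v,a,c,'centre',b((a+c)/2,v,.058),'apparent width at z.055',round(np.linalg.norm(onz('wrist',a,v,.055,i)-onz('wrist',c,v,.055,i))*1e3,1))
print('flat end top',b(307,147,.064),'lip far/near/sides',b(306.5,25,.0695),b(306.5,45,.0695),b(292,35,.0695),b(321,35,.0695),'block rear',b(308,192,.055),'copper/green edge',b(307,64,.064))
print('column 307',[(v,*map(int,im[v,306:309].mean(0))) for v in range(20,72,2)])
print('flat/spring',[(v,*map(int,im[v,306:309].mean(0))) for v in range(138,176,2)])
```

```text
66 293 323 centre [17.  -1.7] apparent width at z.055 20.4
80 293 323 centre [ 8.2 -1.6] apparent width at z.055 20.6
95 293 323 centre [-1.4 -1.5] apparent width at z.055 20.8
110 293 322 centre [-11.2  -1.1] apparent width at z.055 20.3
125 293 322 centre [-21.1  -1. ] apparent width at z.055 20.5
138 293 322 centre [-29.9  -0.9] apparent width at z.055 20.7
flat end top [-35.8  -0.7] lip far/near/sides [39.4 -1.3] [27.9 -1.2] [33.7  7.9] [ 33.7 -10.4] block rear [-68.8  -0.9] copper/green edge [17.4 -1.2]
column 307 [(20, 140, 156, 164), (22, 140, 154, 162), (24, 124, 208, 205), (26, 108, 225, 220), (28, 110, 225, 220), (30, 110, 225, 221), (32, 109, 225, 221), (34, 109, 225, 220), (36, 111, 226, 221), (38, 110, 225, 221), (40, 110, 225, 221), (42, 110, 226, 221), (44, 87, 186, 198), (46, 84, 128, 177), (48, 99, 145, 199), (50, 112, 167, 218), (52, 111, 165, 218), (54, 109, 164, 217), (56, 111, 166, 218), (58, 111, 165, 218), (60, 112, 165, 219), (62, 105, 160, 202), (64, 99, 177, 92), (66, 98, 176, 89), (68, 100, 177, 91), (70, 99, 177, 89)]
flat/spring [(138, 99, 176, 89), (140, 97, 175, 88), (142, 99, 176, 88), (144, 99, 177, 90), (146, 100, 174, 93), (148, 154, 171, 183), (150, 138, 153, 164), (152, 154, 171, 182), (154, 123, 136, 145), (156, 152, 170, 181), (158, 125, 139, 148), (160, 53, 59, 94), (162, 162, 181, 193), (164, 61, 68, 197), (166, 140, 157, 197), (168, 114, 128, 173), (170, 70, 78, 213), (172, 164, 182, 195), (174, 68, 74, 210)]
```

```bash
python3 -c "
from plant import r
print(r.close_job())"
```

```text
the job is handed in; nothing more can be done
None
```

The green cell lies home under the lip, flat end on the spring and nub to the end wall: measured about 0.5 mm off along the bay and 0.1 mm across, yaw within about 1°. The gripper is clear, and the job was handed in at about 28.5 s; the judge's verdict was not shown.

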